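Make up two microscope repair kits

ROBOT

A 6-joint arm with a two-finger parallel gripper is mounted at the origin on the work surface. World frame = base frame: x ahead of the robot, y to its left, z up, the work surface at z = 0. Lengths are in m, angles in rad, forces in N, time in s.
With the tool pointing down it reaches from about 0.35 to 1 m from the base axis. Payload 7.1 kg.
Tool frame: the origin (TCP) lies midway between the tips of the shut fingers; the grasp point (between the pads) lies 19 mm behind it (bot.tcp_to_grasp is the distance from the TCP to the grasp point, in m); y points along the fingers, z is the direction in which the jaws open and shut, and the axes are right-handed (so a half turn about y gives the same grasp; the last joint's range is limited). The gripper opens to 85 mm and grips with 20 to 120 N. Pads are 22 mm wide; open, the fingers measure 114 mm over their backs; the gripper's body (76 mm by 85 mm) begins 54 mm behind the grasp point. The pads swing forward as they close: fully open they stand 13 mm farther back than shut.
Start: joints at [1.323, 0.423, 1.63, -0, 1.089, -0.019], TCP at [0.142, 0.609, 0.192] pointing down, gripper open.
Joint ranges: [-3, 3], [-0.9, 2.11], [0.09, 2.58], [-1.31, 4.45], [0.11, 2.69], [-2.54, 2.54]. Speed limits (rad/s): [2.39, 2.39, 3.01, 3.14, 3.14, 3.14].

INTERFACE

Orientations are given as a unit quaternion [w, x, y, z].
In Python, from station import readout, vision, sign_off, bot gives the robot as it stands. The module is installed in compiled form; this text tells all that it offers.
- The arm moves only by the shell command python3 -m handwheel 'ROWS' [OPENING] [FORCE]. ROWS is JSON, a list that holds one entry, the list of rows, each a list of 4 numbers: the shift along the tool's x, y, z in units of 50 mm (1.0 is 50 mm), then the turn about the tool's y in units of 0.1 rad (1.0 is 0.1 rad). A call has 1 to 20 rows; each row shifts and turns the commanded pose from where the row before left it, along the tool's axes as they then stand; what a row does not reach is not made up. A row lasts 1/10 s, in which the tool goes at most 50 mm and 8.59 degrees, less where a joint would pass 70% of its speed; a pose out of reach is approached as far as the arm can. A call with a number of a shift or a turn outside -1 to 1 is refused whole. A call with a gripper value outside its range is refused whole. OPENING is the opening, from 0 (shut) to 1 (fully open), set as the call begins (- or left out, the last holds). The fingers move at their own pace and stop on an object; FORCE is the grip in N (left out, the last holds). Time passes only in rows, so rows that do not move let the fingers close. It gives the time, the measured TCP pose, the force and the opening at its end, in the units of the state.
- readout.sense(): the state, without advancing time (a new reading comes with each control period).
- vision.capture(name): name is "scene" or "top"; returns the picture (384x512x3 uint8, red, green, blue); there is no depth.
- vision.calibration(name): a dict with "fx", "fy", "cx", "cy" (pixels), "dist_coeffs" ([k1, k2, p1, p2, k3] as OpenCV has them; the pictures are not rectified), "origin" and "orientation" of the camera in the world. Camera axes: x right, y down, z forward; pixel columns grow to the right and rows downward; lengths in m; the calibration is good to about 2 mm. A picture is of the moment at which its call begins. calibration takes no time and is no camera call.
- sign_off(): hands the job in, once; it reports no verdict.
The state is a dict: "t": time; "joint_pos": joint angles; "joint_vel": joint speeds; "joint_torque": joint torques, N m; "ee_pos": TCP position; "ee_rot": TCP orientation; "wrist_force": force on the tool from outside, world axes, zero at the start; "wrist_torque": the same for the moment, N m; "opening": finger opening in m.
Only numpy, scipy, OpenCV 4.12 (cv2) and the standard library are available. Lean on these libraries where they do the work, as an engineer would, in place of code of your own. Each camera call takes 0.05 s, during which the arm holds its last target.

TASK

Make up the two kits for the microscope repairs: put the longest objective, the eyepiece and the large focus knob into the three-compartment tray, and the shortest objective and the small focus knob into the two-compartment tray. Stand one part in each compartment, in any order, upright as it stands now and flat on the compartment's floor. Leave the middle-length objective where it stands, and do not tip any of the six parts over on the way.

Things in the scene. Friction and masses are not known exactly. Their poses are not given: they have to be found in the camera images.
- obj_long_mid (a point): Longest of three microscope objectives, loose, standing nose up: bright metal barrel 26 mm in diameter from its foot to 50 mm up, with a black band near the foot, then a nose in two smaller steps, 12 mm in diameter at the top; 70 mm tall in all. The point is its centre, 35 mm above its foot; z is up along its axis, yaw is meaningless. About 130 g.
- obj_medium_mid (a point): Middle-length objective, loose, to be left where it stands: same look, barrel 26 mm in diameter to 36 mm up, then a nose in two smaller steps, 16 mm at the top; 50 mm tall. The point is its centre, 25 mm above its foot; z is up along its axis.
- obj_short_mid (a point): Shortest objective, loose, and the stoutest: bright metal barrel 30 mm in diameter to 35 mm up, black band near the foot, stepped to 24 mm at the top with a wide lens; 40 mm tall. The point is its centre, 20 mm above its foot; z is up along its axis. About 100 g.
- eyepiece_mid (a point): Eyepiece, loose, standing eye lens up: bright metal tube 30 mm in diameter from the foot to 30 mm up, then a black eye cap 34 mm in diameter to the top at 48 mm, with a lens in the top. The point is its centre, 24 mm above its foot; z is up along its axis. About 90 g.
- knob_large_shaft (a point): Large focus knob, loose, standing on its face with its shaft up: black ribbed head 42 mm in diameter (44 mm over the ribs) and 22 mm high, from it a bright steel shaft 14 mm in diameter rises to 56 mm above the foot. The point is on the shaft's axis 44 mm above its foot, a good place to grip; z is up along the shaft. About 100 g.
- knob_small_shaft (a point): Small focus knob, loose, standing on its face with its shaft up: black ribbed head 28 mm in diameter (30 mm over the ribs) and 22 mm high, from it a bright steel shaft 10 mm in diameter rises to 56 mm above the foot. The point is on the shaft's axis 44 mm above its foot, a good place to grip; z is up along the shaft. About 50 g.
- tray3: Shallow dark wooden tray, fixed, with three square compartments in a row. Outside 68 mm along its x, 196 mm along its y, 12 mm high; rim, dividers and floor are 4 mm thick, so the compartments' floor lies 4 mm above the bench and 8 mm below the rim. The origin is the centre of its underside, on the bench (bench height 0). Each compartment is 60 x 60 mm inside; their centres lie at y = -64, 0 and +64 mm (x = 0) in the tray's frame.
- tray2: Shallow dark wooden tray, fixed, with two square compartments in a row. Outside 68 mm along its x, 132 mm along its y, otherwise like the other tray (12 mm high, walls and floor 4 mm). The origin is the centre of its underside, on the bench (height 0). Each compartment is 60 x 60 mm inside; their centres lie at y = -32 and +32 mm (x = 0) in the tray's frame.
Not all that is in view belongs to the job. What is shaped like the part that bears obj_short_mid but turquoise is not meant.

How it is judged:
At the end, for the whole second after the job is handed in: Every kit part stands in its own compartment of the right tray: axis inside the 60 mm compartment, foot within 4 mm of the floor's height, upright within 0.12 rad, at rest, released. The middle-length objective is within 20 mm of its start (x of obj_long_mid in the frame of tray3 between -0.03 and 0.03 m and z of obj_long_mid in the frame of tray3 between 0.035 and 0.043 m and angle between each of obj_long_mid, eyepiece_mid, knob_large_shaft, obj_short_mid, knob_small_shaft's own z axis and vertical below 0.12 rad and linear speed of each of obj_long, eyepiece, knob_large, obj_short, knob_small below 0.02 m/s and x of eyepiece_mid in the frame of tray3 between -0.03 and 0.03 m and z of eyepiece_mid in the frame of tray3 between 0.024 and 0.032 m and x of knob_large_shaft in the frame of tray3 between -0.03 and 0.03 m and z of knob_large_shaft in the frame of tray3 between 0.044 and 0.052 m and ((y of obj_long_mid in the frame of tray3 between -0.094 and -0.034 m and y of eyepiece_mid in the frame of tray3 between -0.03 and 0.03 m and y of knob_large_shaft in the frame of tray3 between 0.034 and 0.094 m) or (y of obj_long_mid in the frame of tray3 between -0.094 and -0.034 m and y of knob_large_shaft in the frame of tray3 between -0.03 and 0.03 m and y of eyepiece_mid in the frame of tray3 between 0.034 and 0.094 m) or (y of eyepiece_mid in the frame of tray3 between -0.094 and -0.034 m and y of obj_long_mid in the frame of tray3 between -0.03 and 0.03 m and y of knob_large_shaft in the frame of tray3 between 0.034 and 0.094 m) or (y of eyepiece_mid in the frame of tray3 between -0.094 and -0.034 m and y of knob_large_shaft in the frame of tray3 between -0.03 and 0.03 m and y of obj_long_mid in the frame of tray3 between 0.034 and 0.094 m) or (y of knob_large_shaft in the frame of tray3 between -0.094 and -0.034 m and y of obj_long_mid in the frame of tray3 between -0.03 and 0.03 m and y of eyepiece_mid in the frame of tray3 between 0.034 and 0.094 m) or (y of knob_large_shaft in the frame of tray3 between -0.094 and -0.034 m and y of eyepiece_mid in the frame of tray3 between -0.03 and 0.03 m and y of obj_long_mid in the frame of tray3 between 0.034 and 0.094 m)) and x of obj_short_mid in the frame of tray2 between -0.03 and 0.03 m and z of obj_short_mid in the frame of tray2 between 0.02 and 0.028 m and x of knob_small_shaft in the frame of tray2 between -0.03 and 0.03 m and z of knob_small_shaft in the frame of tray2 between 0.044 and 0.052 m and ((y of obj_short_mid in the frame of tray2 between -0.062 and -0.002 m and y of knob_small_shaft in the frame of tray2 between 0.002 and 0.062 m) or (y of knob_small_shaft in the frame of tray2 between -0.062 and -0.002 m and y of obj_short_mid in the frame of tray2 between 0.002 and 0.062 m)) and distance of obj_medium_mid from where it was at the start of the episode below 0.02 m); the robot touches nothing.
It fails at once if one of the six parts is tipped over (leaning more than 0.7 rad) (angle between any of obj_long_mid, obj_medium_mid, obj_short_mid, eyepiece_mid, knob_large_shaft, knob_small_shaft's own z axis and vertical above 0.7 rad).
It fails at once if the middle-length objective is moved by more than 20 mm (distance of obj_medium_mid from where it was at the start of the episode above 0.02 m).
It also fails if it takes over 128 s, if anything falls off the work surface, if the arm or the gripper's body presses on something with over 40 N, if the wrist force passes 120 N, or if a joint passes its speed limit or range.

## Working session

There is one attempt and no reset: what is moved stays moved. The work goes in short steps, Python scripts to look and compute and a shell command to move; the robot and the scene stay as the last step left them, time stands still between calls to the robot, and variables do not carry over. Pictures are saved under pics/ and viewed, and the job is handed in when it is done.

```bash
mkdir -p pics; python3 - <<'E'
from station import readout, vision, bot
import cv2
print(readout.sense()); print(bot.tcp_to_grasp)
for n in("scene","top"):
    print(n,vision.calibration(n)); cv2.imwrite(f"pics/{n}0.png",cv2.cvtColor(vision.capture(n),cv2.COLOR_RGB2BGR))
E
```

```text
{'t': 0.0, 'joint_pos': array([ 1.32297437e+00,  4.23825019e-01,  1.63071944e+00,  1.43914607e-05,
        1.08859440e+00, -1.90123506e-02]), 'joint_vel': array([-0.00049942, -0.00010273,  0.00122854, -0.00074452, -0.00047473,
        0.00047416]), 'joint_torque': array([-1.57373233e-03, -5.57383776e+01, -2.81741685e+01, -6.24388758e-05,
        7.43698154e-03, -3.16931300e-05]), 'ee_pos': array([0.14158721, 0.60811311, 0.19124405]), 'ee_rot': array([-0.70194267,  0.70302509, -0.08079957,  0.0806452 ]), 'wrist_force': array([ 1.16081535, -0.04841943, -0.00973779]), 'wrist_torque': array([-0.01358384,  0.00284789, -0.03822927]), 'opening': 0.08529926695618018}
0.0187
scene {'fx': 358.333033394662, 'fy': 358.333033394662, 'cx': 254.30087201542824, 'cy': 192.7426842607214, 'dist_coeffs': array([-0.07942729,  0.        ,  0.        ,  0.        ,  0.        ]), 'origin': array([ 1.13370063, -0.13945521,  0.57040136]), 'orientation': array([-0.33536328,  0.70562878,  0.56766341, -0.25957223])}
top {'fx': 348.07843236906245, 'fy': 348.07843236906245, 'cx': 247.08191134505805, 'cy': 193.42209645144152, 'dist_coeffs': array([-0.07024895,  0.        ,  0.        ,  0.        ,  0.        ]), 'origin': array([0.37839915, 0.00207611, 0.88092264]), 'orientation': array([-0.07868928,  0.71331544, -0.69239964,  0.07464457])}
```

View pics/scene0.png

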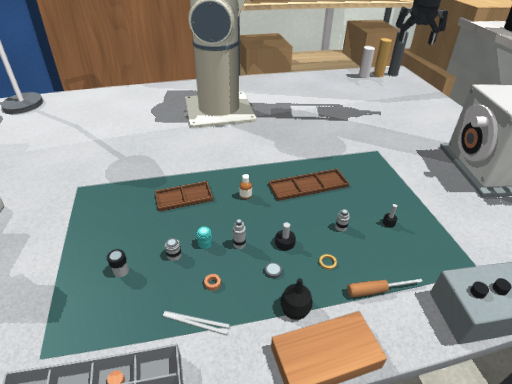

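View pics/top0.png

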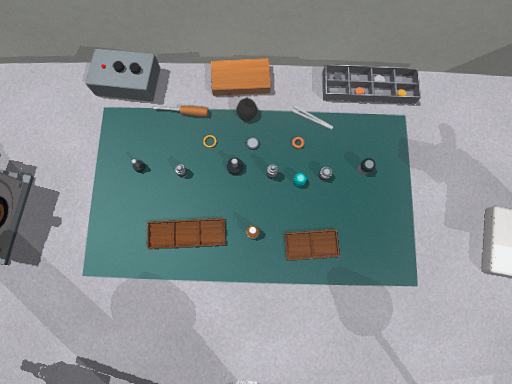

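The scene view shows both trays, at (184,196) and (308,184), and the parts in a row. The top view shows tray3 near (187,234) and tray2 near (312,245). The parts run along row ~165 there: small knob (138,165), medium or long objectives (181,170) and (272,171), large knob (235,165), short objective (326,173), eyepiece (368,165), and the turquoise decoy (300,180). I'll enlarge this area.

```bash
python3 - <<'E'
import cv2
t=cv2.imread("pics/top0.png"); s=cv2.imread("pics/scene0.png")
cv2.imwrite("pics/t_a.png",cv2.resize(t[130:210,110:270],None,fx=5,fy=5,interpolation=cv2.INTER_CUBIC))
cv2.imwrite("pics/t_b.png",cv2.resize(t[130:210,240:400],None,fx=5,fy=5,interpolation=cv2.INTER_CUBIC))
cv2.imwrite("pics/t_c.png",cv2.resize(t[205:275,140:350],None,fx=3.8,fy=3.8,interpolation=cv2.INTER_CUBIC))
cv2.imwrite("pics/s_a.png",cv2.resize(s[195:295,90:250],None,fx=5,fy=5,interpolation=cv2.INTER_CUBIC))
cv2.imwrite("pics/s_b.png",cv2.resize(s[195:295,250:410],None,fx=5,fy=5,interpolation=cv2.INTER_CUBIC))
E
```

```text
(no output)
```

View pics/t_a.png

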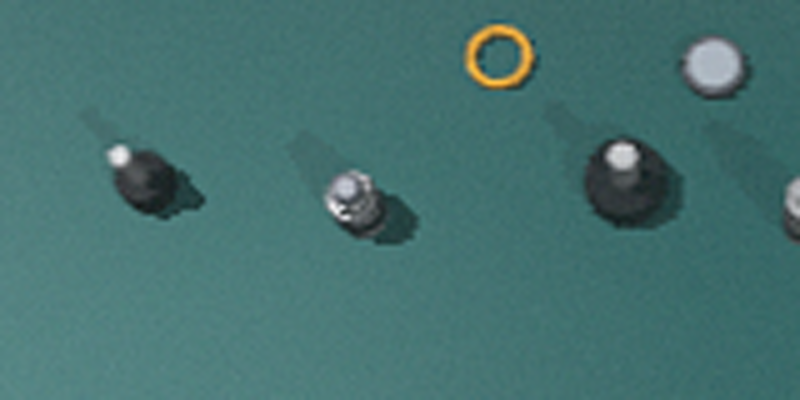

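View pics/t_b.png

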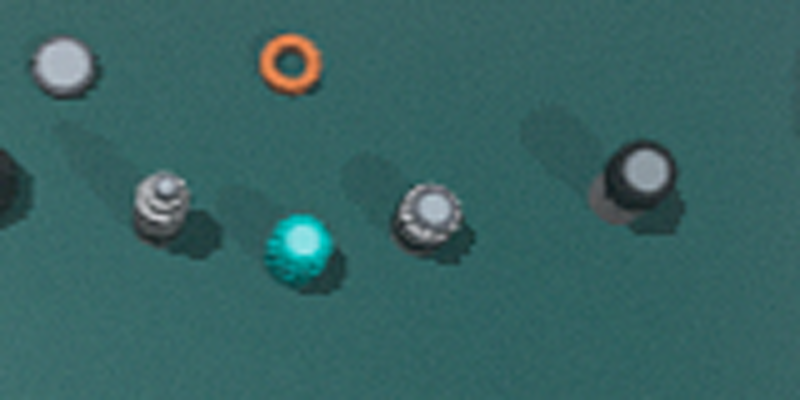

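View pics/t_c.png

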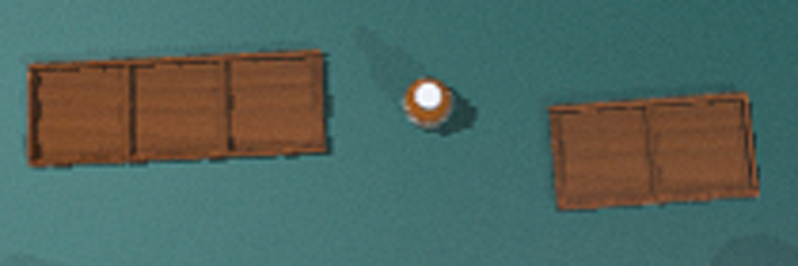

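View pics/s_a.png

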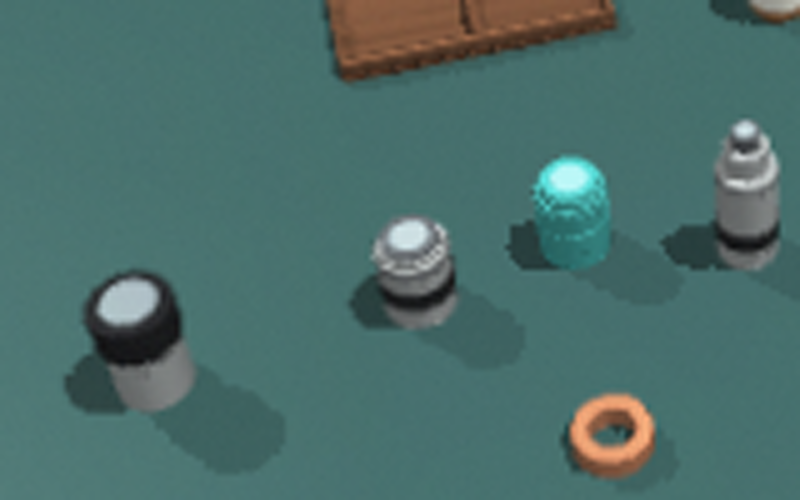

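View pics/s_b.png

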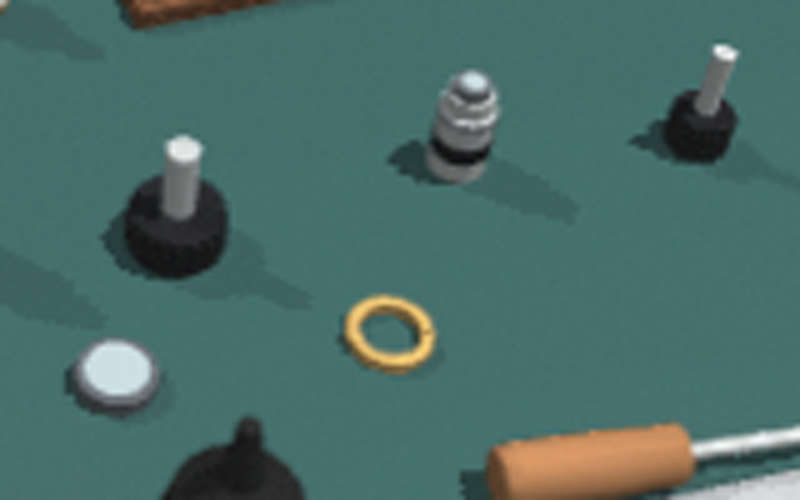

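The parts are identified. The long objective is at top (273,167), the medium at (179,167), which is the one nearer the small knob, and the short at (327,172). The eyepiece is at (370,164), the large knob shaft at (234,161) and the small knob shaft at (134,161). Next I'll cast rays.

```bash
cat > h.py <<'E'
import numpy as np, cv2
from scipy.spatial.transform import Rotation as R
from station import readout, vision, bot
def rot(q): return R.from_quat([q[1],q[2],q[3],q[0]]).as_matrix()
def ray(n,uv):
    c=vision.calibration(n); K=np.array([[c['fx'],0,c['cx']],[0,c['fy'],c['cy']],[0,0,1]])
    p=cv2.undistortPoints(np.array([[uv]],float),K,c['dist_coeffs'])[0,0]
    return np.array(c['origin']),rot(c['orientation'])@np.array([p[0],p[1],1.])
def plane(n,uv,z):
    o,d=ray(n,uv); return o+d*(z-o[2])/d[2]
def snap(n,f):
    im=cv2.cvtColor(vision.capture(n),cv2.COLOR_RGB2BGR); cv2.imwrite("pics/"+f,im); return im
def state():
    s=readout.sense(); M=rot(s['ee_rot'])
    print('t',round(s['t'],2),'pos',s['ee_pos'].round(4),'open',round(s['opening'],4),'F',s['wrist_force'].round(1)); print('x',M[:,0].round(3),'y',M[:,1].round(3),'z',M[:,2].round(3),'q',s['joint_pos'].round(2)); return s,M
E
python3 - <<'E'
from h import *
T=dict(knob_s=(119,155,110),med=(345,187,110),knob_l=(622,155,110),long=(167,187,240),short=(434,208,240),eye=(648,170,240))
S=dict(knob_s=(725,52,250),med=(473,85,250),knob_l=(184,149,250),long=(745,130,90),short=(408,236,90),eye=(128,300,90))
H=dict(knob_s=.056,med=.05,knob_l=.056,long=.07,short=.04,eye=.048)
for k in T:
    a,b,o=T[k]; p=plane('top',((a+.5)/5-.5+o,(b+.5)/5-.5+130),H[k])
    a,b,o=S[k]; q=plane('scene',((a+.5)/5-.5+o,(b+.5)/5-.5+195),H[k])
    print(k,p.round(4),q.round(4))
for nm,c in dict(t3=[(28,66),(323,51),(328,154),(31,166)],t2=[(549,106),(747,95),(759,195),(560,209)]).items():
    P=np.array([plane('top',((a+.5)/3.8-.5+140,(b+.5)/3.8-.5+205),.011) for a,b in c])[:,:2]
    m=P.mean(0); l=(P[0]+P[3]-P[1]-P[2])/2; w=(P[0]+P[1]-P[2]-P[3])/2
    print(nm,P.round(4).tolist(),'c',m.round(4),'y',np.linalg.norm(l).round(4),(l/np.linalg.norm(l)).round(3),'x',np.linalg.norm(w).round(4),(w/np.linalg.norm(w)).round(3))
state()
E
```

```text
knob_s [0.6361 0.2964 0.056 ] [0.6375 0.2968 0.056 ]
med [0.6242 0.1825 0.05  ] [0.628  0.1814 0.05  ]
knob_l [0.6428 0.0445 0.056 ] [0.6449 0.0457 0.056 ]
long [ 0.6249 -0.0515  0.07  ] [ 0.6281 -0.0497  0.07  ]
short [ 0.6271 -0.1882  0.04  ] [ 0.6296 -0.1868  0.04  ]
eye [ 0.6482 -0.2956  0.048 ] [ 0.649  -0.2924  0.048 ]
t3 [[0.4888, 0.261], [0.5051, 0.0647], [0.4373, 0.0585], [0.423, 0.2532]] c [0.4635 0.1594] y 0.1961 [-0.078  0.997] x 0.0672 [0.995 0.104]
t2 [[0.473, -0.0856], [0.4838, -0.2167], [0.4185, -0.2233], [0.4063, -0.0933]] c [ 0.4454 -0.1547] y 0.1311 [-0.088  0.996] x 0.0664 [0.994 0.108]
t 0.1 pos [0.1416 0.6082 0.1913] open 0.0849 F [ 0.8 -0.4  0.4]
x [ 0.974 -0.227 -0.   ] y [-0.    -0.001 -1.   ] z [ 0.227  0.974 -0.001] q [ 1.32  0.42  1.63  0.    1.09 -0.02]
```

Both cameras agree to within about 4 mm. First I'll turn the tool so that its z (jaw direction) points along world +x, which leaves the row neighbours clear.

```bash
python3 -m handwheel '[[[0,0,0,1],[0,0,0,1],[0,0,0,1],[0,0,0,1],[0,0,0,1],[0,0,0,1],[0,0,0,1],[0,0,0,1],[0,0,0,1],[0,0,0,1],[0,0,0,1],[0,0,0,1],[0,0,0,1],[0,0,0,0.42],[0,0,0,0]]]' 0.65 60; python3 -c "
from h import *
state()"
```

```text
t: 1.6
ee_pos: [0.1416, 0.6084, 0.1916]
ee_rot: [-0.5, 0.5, -0.5, 0.5]
wrist_force: [-0.4, 0.3, -0.8]
opening: 0.0556
t 1.6 pos [0.1416 0.6084 0.1916] open 0.0556 F [-0.4  0.3 -0.8]
x [-0.    -1.     0.001] y [-0.    -0.001 -1.   ] z [ 1. -0. -0.] q [ 1.32  0.42  1.63 -0.    1.09  1.32]
```

```bash
python3 -m handwheel '[[[0.2,0,0.31,0],[0.42,0,0.66,0],[0.42,0,0.66,0],[0.42,0,0.66,0],[0.42,0,0.66,0],[0.42,0,0.66,0],[0.42,0,0.66,0],[0.42,0,0.66,0],[0.42,0,0.66,0],[0.42,0,0.66,0],[0.42,0,0.66,0],[0.42,0,0.66,0],[0.42,0,0.66,0],[0.42,0,0.66,0],[0.42,0,0.66,0],[0.16,0,0.36,0],[0,0,0,0],[0,0,0,0]]]'; python3 -c "
from h import *
state(); snap('scene','s1.png');snap('top','t1.png')"
```

```text
t: 3.4
ee_pos: [0.637, 0.2956, 0.1915]
ee_rot: [0.499, -0.5, 0.5, -0.5]
wrist_force: [0.2, -0.2, -0.1]
opening: 0.0558
t 3.4 pos [0.637  0.2956 0.1915] open 0.0558 F [ 0.2 -0.2 -0.1]
x [-0.001 -1.     0.   ] y [-0.001 -0.    -1.   ] z [ 1.    -0.001 -0.001] q [0.42 0.54 1.44 0.   1.16 0.42]
```

View pics/s1.png

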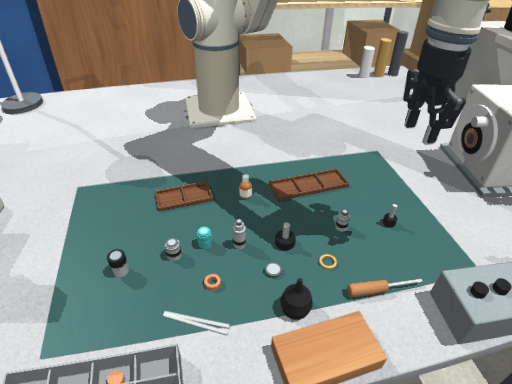

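The scene view shows the gripper tips at about (425,135), with the small knob at (391,220). I'll check that against the projected TCP before descending.

```bash
cat >> h.py <<'E'
def proj(n,P):
    c=vision.calibration(n); K=np.array([[c['fx'],0,c['cx']],[0,c['fy'],c['cy']],[0,0,1]]); M=rot(c['orientation']).T
    return cv2.projectPoints(np.array([P],float),cv2.Rodrigues(M)[0],-M@np.array(c['origin']),K,c['dist_coeffs'])[0][0,0]
E
python3 -c "
from h import *
for n in('scene','top'): print(n,proj(n,[.637,.2956,.1915]),proj(n,[.637,.2956,.056]))
t=cv2.imread('pics/t1.png');s=cv2.imread('pics/s1.png')
cv2.imwrite('pics/v1.png',np.hstack([cv2.resize(t[100:230,60:190],None,fx=3,fy=3),cv2.resize(s[20:150,360:490],None,fx=3,fy=3)]))"
```

```text
scene [411.83004643 153.37578164] [394.00333055 204.93126399]
top [113.64009769 140.68954173] [133.75378741 160.2611376 ]
```

View pics/v1.png

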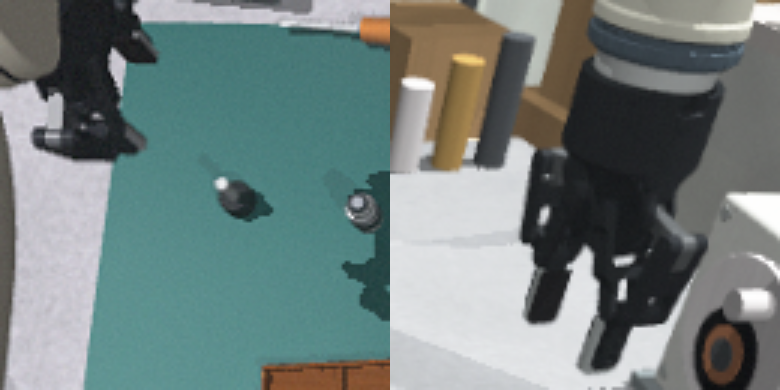

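```bash
cat >> h.py <<'E'
def tri(a,b):
    o1,d1=ray('top',a); o2,d2=ray('scene',b)
    A=np.stack([d1,-d2],1); k=np.linalg.lstsq(A,o2-o1,rcond=None)[0]
    p=o1+k[0]*d1; q=o2+k[1]*d2; return (p+q)/2,np.linalg.norm(p-q)
E
python3 - <<'E'
from h import *
t=cv2.imread('pics/t1.png');s=cv2.imread('pics/s1.png')
a=cv2.resize(t[105:160,85:125],None,fx=9,fy=9,interpolation=cv2.INTER_CUBIC);b=cv2.resize(s[95:150,400:440],None,fx=9,fy=9,interpolation=cv2.INTER_CUBIC)
cv2.imwrite('pics/v2.png',np.hstack([a,b]))
print(tri((108.3,132),(421,134)))
E
```

```text
(array([0.64073459, 0.29383148, 0.2362164 ]), np.float64(0.007990014567930578))
```

View pics/v2.png

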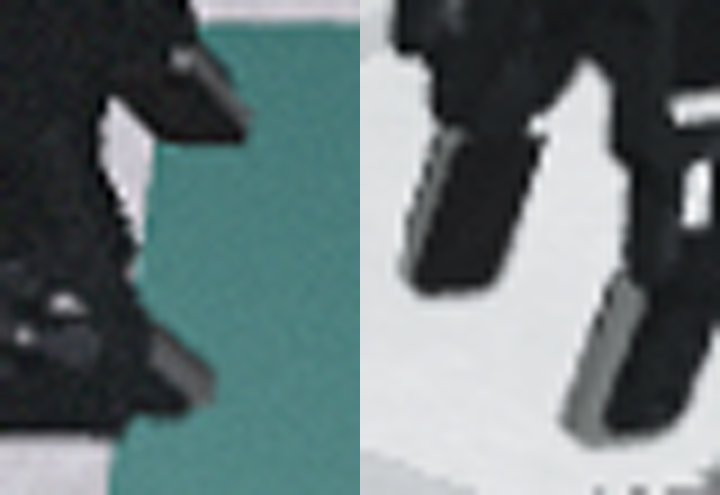

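Triangulated, the pads sit above the knob in x and y, but about 35 mm higher than the TCP reading suggests. I'll lower to TCP z = 0.095, still clear of the knob, and look again.

```bash
python3 -m handwheel '[[[0,0.3,0,0],[0,0.6,0,0],[0,0.6,0,0],[-0.02,0.43,0,0],[0,0,0,0],[0,0,0,0]]]'; python3 - <<'E'
from h import *
state(); s=snap('scene','s2.png');t=snap('top','t2.png')
for n in('scene','top'): print(n,proj(n,readout.sense()['ee_pos']))
a=cv2.resize(t[120:175,95:145],None,fx=8,fy=8,interpolation=cv2.INTER_CUBIC);b=cv2.resize(s[150:230,375:425],None,fx=7,fy=7,interpolation=cv2.INTER_CUBIC)
c=np.zeros((560,760,3),np.uint8); c[:440,:400]=a; c[:,405:755]=b; cv2.imwrite('pics/v3.png',c)
E
```

```text
t: 4.1
ee_pos: [0.6365, 0.2981, 0.0951]
ee_rot: [-0.5, 0.501, -0.5, 0.5]
wrist_force: [-0.7, 0.6, 0.6]
opening: 0.0553
t 4.1 pos [0.6365 0.2981 0.0951] open 0.0553 F [-0.7  0.6  0.6]
x [ 0.001 -1.     0.001] y [-0.001 -0.001 -1.   ] z [ 1.     0.001 -0.001] q [ 0.42  0.64  1.5  -0.    1.    0.42]
scene [400.38790037 190.66700099]
top [127.23084477 154.62155853]
```

View pics/v3.png

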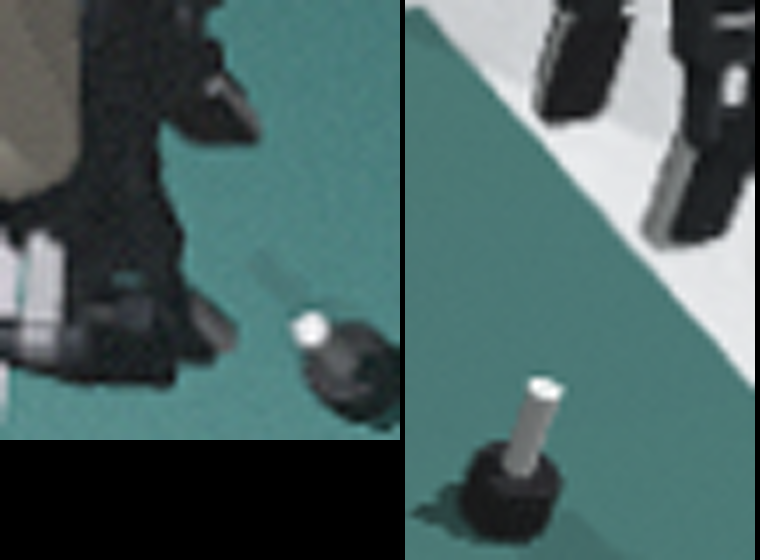

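```bash
python3 - <<'E'
from h import *
print(tri((125.4,149.7),(407,176)))
print(tri((126.9,136.3),(398.9,167.4)),tri((124,163),(415.4,185)))
E
```

```text
(array([0.63933602, 0.29458495, 0.13602417]), np.float64(0.010881508360272607))
(array([0.65184336, 0.26950143, 0.17353259]), np.float64(0.010684685503039176)) (array([0.62637387, 0.32206314, 0.09482417]), np.float64(0.03519678306849796))
```

```bash
python3 - <<'E'
from h import *
print(tri((126.9,136.3),(415.4,185)),tri((124,163),(398.9,167.4)))
print(proj('scene',[.6645,.298,.1]),proj('scene',[.6085,.298,.1]),proj('top',[.6645,.298,.1]),proj('top',[.6085,.298,.1]))
print(proj('scene',[.6645,.298,.135]),proj('scene',[.6085,.298,.135]),proj('top',[.6645,.298,.135]),proj('top',[.6085,.298,.135]))
E
```

```text
(array([0.6713493 , 0.29396762, 0.13758516]), np.float64(0.010541616061569208)) (array([0.60767136, 0.29449287, 0.13534878]), np.float64(0.010760457630897682))
[407.25146691 197.55044629] [393.66098763 181.19893078] [128.1705269  143.66021682] [125.61627024 166.02650562]
[412.18155947 184.29993006] [397.90898683 168.18541712] [123.14091831 138.29320331] [120.38062397 161.5229103 ]
```

The x and y agree, so the open jaws straddle the shaft whatever the true height is. I'll lower to TCP z = 0.035, above the head's top, and look.

```bash
python3 -m handwheel '[[[0,0.3,0,0],[0,0.3,0,0],[0,0.3,0,0],[0.02,0.3,0,0],[0,0,0,0],[0,0,0,0]]]'; python3 - <<'E'
from h import *
state(); s=snap('scene','s3.png');t=snap('top','t3.png')
for n in('scene','top'): print(n,proj(n,readout.sense()['ee_pos']))
a=cv2.resize(t[130:185,105:155],None,fx=8,fy=8,interpolation=cv2.INTER_CUBIC);b=cv2.resize(s[160:240,365:415],None,fx=7,fy=7,interpolation=cv2.INTER_CUBIC)
c=np.zeros((560,760,3),np.uint8); c[:440,:400]=a; c[:,405:755]=b; cv2.imwrite('pics/v4.png',c)
E
```

```text
t: 4.8
ee_pos: [0.6368, 0.2964, 0.0346]
ee_rot: [-0.499, 0.5, -0.5, 0.5]
wrist_force: [-0.2, 0.1, 0.7]
opening: 0.0554
t 4.8 pos [0.6368 0.2964 0.0346] open 0.0554 F [-0.2  0.1  0.7]
x [-0.    -1.     0.001] y [-0.001 -0.001 -1.   ] z [ 1.    -0.    -0.001] q [0.42 0.72 1.52 0.   0.9  0.42]
scene [392.31733537 211.77015547]
top [135.77675928 162.38351763]
```

View pics/v4.png

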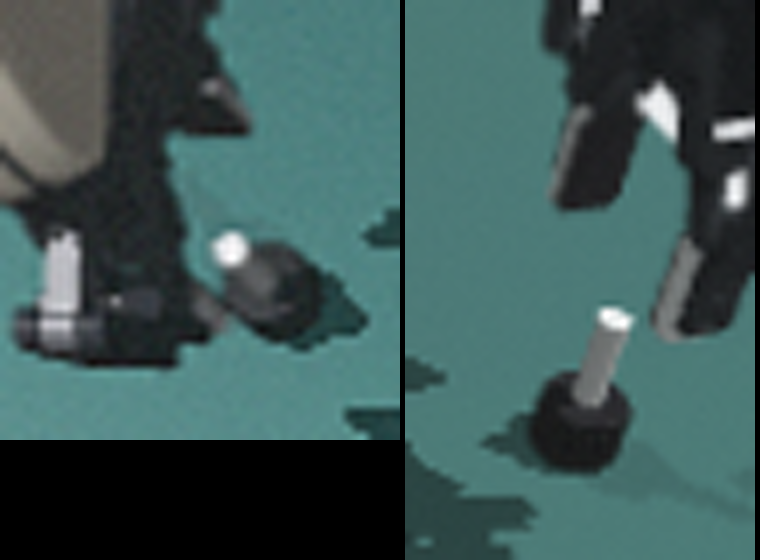

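```bash
python3 - <<'E'
from h import *
A=tri((135.6,146.3),(405.7,207.9)); B=tri((132.5,170.6),(390,189.6)); print(A,B,(A[0]+B[0])/2)
print(tri(((231+.5)/8-.5+105,(248+.5)/8-.5+130),((615-405+.5)/7-.5+365,(318+.5)/7-.5+160)))
E
```

```text
(array([0.66966636, 0.29309479, 0.07521391]), np.float64(0.010380656247410943)) (array([0.60652902, 0.29305332, 0.07454387]), np.float64(0.007436560254815999)) [0.63809769 0.29307406 0.07487889]
(array([0.63664711, 0.29702742, 0.05511486]), np.float64(0.0007826100563214835))
```

The knob triangulates well, with its top at z = 0.055. The tips appear at about z = 0.07 while the TCP reads 0.035. A gentle closing here will test which is right: it grips the shaft if the reading is true and closes on air otherwise.

```bash
python3 -m handwheel '[[[0,0,0,0],[0,0,0,0],[0,0,0,0],[0,0,0,0],[0,0,0,0],[0,0,0,0],[0,0,0,0],[0,0,0,0]]]' 0 20; python3 - <<'E'
from h import *
state(); s=snap('scene','s4.png');t=snap('top','t4.png')
a=cv2.resize(t[130:185,105:155],None,fx=8,fy=8,interpolation=cv2.INTER_CUBIC);b=cv2.resize(s[160:240,365:415],None,fx=7,fy=7,interpolation=cv2.INTER_CUBIC)
c=np.zeros((560,760,3),np.uint8); c[:440,:400]=a; c[:,405:755]=b; cv2.imwrite('pics/v5.png',c)
E
```

```text
t: 5.7
ee_pos: [0.6372, 0.2967, 0.0355]
ee_rot: [-0.5, 0.5, -0.5, 0.5]
wrist_force: [-0.2, -0.4, -0.7]
opening: 0.0001
t 5.7 pos [0.6372 0.2967 0.0355] open 0.0001 F [-0.2 -0.4 -0.7]
x [ 0. -1.  0.] y [-0. -0. -1.] z [ 1.  0. -0.] q [ 0.42  0.72  1.52 -0.    0.9   0.42]
```

View pics/v5.png

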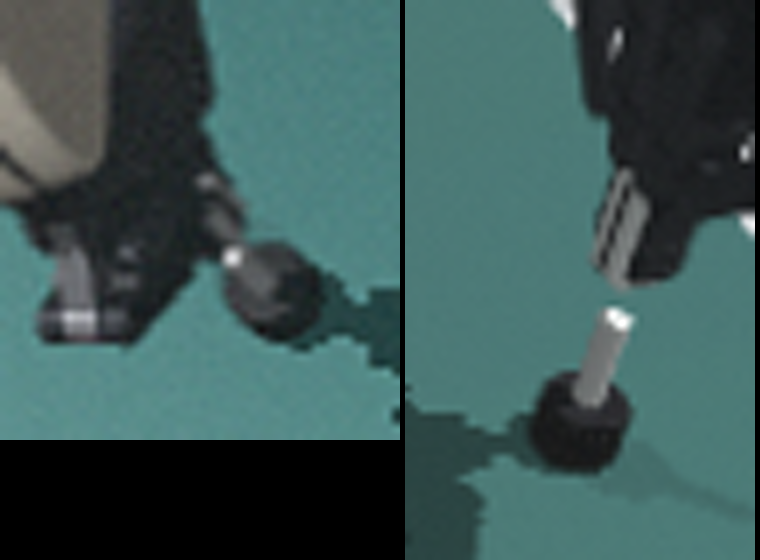

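The fingers closed on air above the shaft: pad tips at scene (398,201), shaft top at (395,205). So the reported TCP lies below the real tips, and I'll work out by how much.

```bash
python3 - <<'E'
from h import *
for z in (.055,.06,.065,.07,.075): print(z,proj('scene',[.637,.286,z]),proj('scene',[.637,.297,z]),'| top -y edge',proj('top',[.637,.286,z]))
E
```

```text
0.055 [390.02222019 205.87795525] [394.44529471 205.18207546] | top -y edge [137.64416221 160.47418824]
0.06 [390.60623588 204.1743079 ] [395.04454346 203.48121968] | top -y edge [137.0294542  159.85757734]
0.065 [391.19443332 202.45672968] [395.64805303 201.76652245] | top -y edge [136.40796451 159.23408993]
0.07 [391.78684869 200.72507118] [396.25585978 200.03783639] | top -y edge [135.77958226 158.60361221]
0.075 [392.3835184  198.97918128] [396.86800027 198.29501242] | top -y edge [135.14419417 157.96602789]
```

The real tips are about 32 mm above the reading. I'll open and lower to a reading of about 0.0, watching the force.

```bash
python3 -m handwheel '[[[0,0,0,0],[0,0,0,0],[0,0,0,0],[0,0,0,0],[0,0.2,0,0],[0,0.2,0,0],[0,0.2,0,0],[0,0.1,0,0],[0,0,0,0],[0,0,0,0]]]' 0.55 40; python3 - <<'E'
from h import *
state(); s=snap('scene','s5.png');t=snap('top','t5.png')
a=cv2.resize(t[130:185,105:155],None,fx=8,fy=8,interpolation=cv2.INTER_CUBIC);b=cv2.resize(s[160:240,365:415],None,fx=7,fy=7,interpolation=cv2.INTER_CUBIC)
c=np.zeros((560,760,3),np.uint8); c[:440,:400]=a; c[:,405:755]=b; cv2.imwrite('pics/v6.png',c)
E
```

```text
t: 6.8
ee_pos: [0.6372, 0.2967, 0.0002]
ee_rot: [-0.5, 0.5, -0.5, 0.5]
wrist_force: [0.8, -0.0, 0.2]
opening: 0.0467
t 6.8 pos [6.372e-01 2.967e-01 2.000e-04] open 0.0467 F [ 0.8 -0.   0.2]
x [ 0. -1.  0.] y [-0. -0. -1.] z [ 1.  0. -0.] q [ 0.42  0.76  1.53 -0.    0.85  0.42]
```

View pics/v6.png

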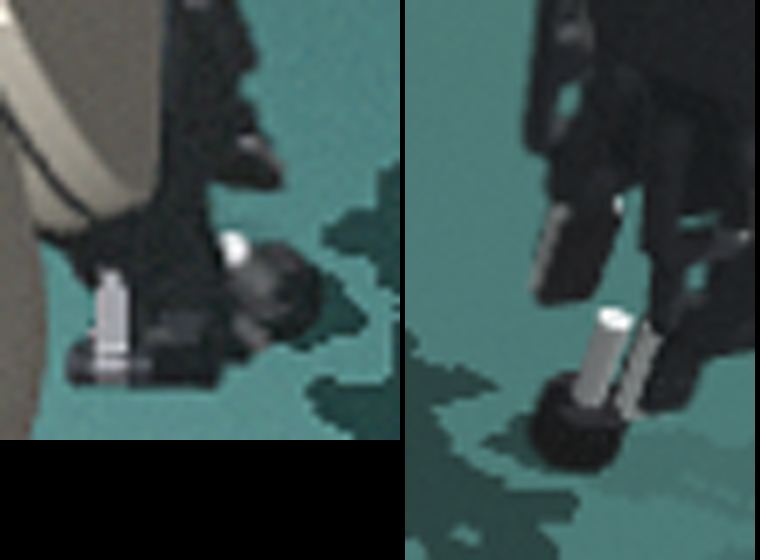

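The tips straddle the shaft, centred to about 2 mm: tip midpoint at scene (394,211) against the shaft axis at (393,211). The height offset is about 33 mm. I'll go down 7 mm and grip.

```bash
python3 -m handwheel '[[[0,0.07,0,0],[0,0.07,0,0],[0,0,0,0],[0,0,0,0]]]' && python3 -m handwheel '[[[0,0,0,0],[0,0,0,0],[0,0,0,0],[0,0,0,0],[0,0,0,0],[0,0,0,0],[0,0,0,0]]]' 0 40 && python3 -m handwheel '[[[0,-0.1,0,0],[0,-0.2,0,0],[0,-0.3,0,0],[0,-0.4,0,0],[0,-0.4,0,0],[0,-0.4,0,0],[0,-0.2,0,0],[0,0,0,0]]]'; python3 - <<'E'
from h import *
state(); s=snap('scene','s6.png')
cv2.imwrite('pics/v7.png',cv2.resize(s[130:240,350:460],None,fx=5,fy=5,interpolation=cv2.INTER_CUBIC))
E
```

```text
t: 7.3
ee_pos: [0.6371, 0.2966, -0.0066]
ee_rot: [-0.5, 0.5, -0.5, 0.5]
wrist_force: [-0.5, 0.2, -0.3]
opening: 0.0469
t: 8.0
ee_pos: [0.6374, 0.2968, -0.0063]
ee_rot: [0.5, -0.5, 0.5, -0.5]
wrist_force: [1.3, -0.8, 1.7]
opening: 0.0083
t: 8.8
ee_pos: [0.6386, 0.2973, 0.0963]
ee_rot: [0.501, -0.499, 0.499, -0.501]
wrist_force: [0.4, 0.0, -0.4]
opening: 0.0084
t 8.8 pos [0.6386 0.2973 0.0963] open 0.0084 F [ 0.4  0.  -0.4]
x [-0.    -1.    -0.002] y [ 0.004  0.002 -1.   ] z [ 1.    -0.     0.004] q [ 0.42  0.64  1.5  -0.    1.    0.42]
```

View pics/v7.png

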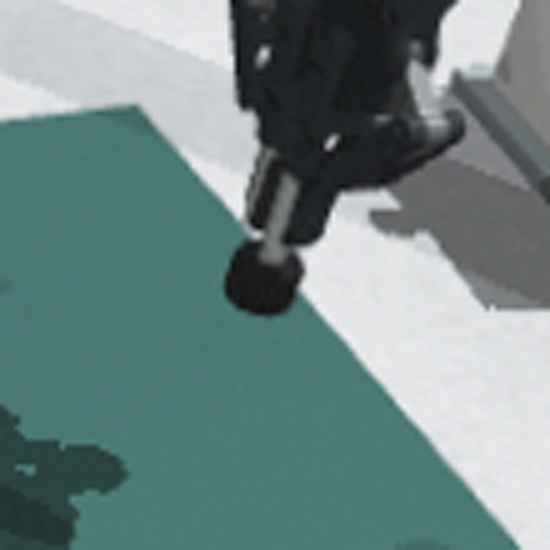

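The knob is held upright by its shaft and lifted about 0.10 m. I'll carry it over the +y compartment of tray2.

```bash
python3 -m handwheel '[[[0.2,-0.2,-0.1,0],[0.4,-0.2,-0.2,0],[0.6,0,-0.28,0],[0.7,0,-0.33,0],[0.7,0,-0.33,0],[0.7,0,-0.33,0],[0.7,0,-0.33,0],[0.7,0,-0.33,0],[0.7,0,-0.33,0],[0.7,0,-0.33,0],[0.7,0,-0.33,0],[0.7,0,-0.33,0],[0.6,0,-0.28,0],[0.4,0,-0.19,0],[0.2,0,-0.1,0],[0,0,0,0],[0,0,0,0]]]'; python3 - <<'E'
from h import *
state(); s=snap('scene','s7.png');t=snap('top','t7.png')
c=np.hstack([cv2.resize(t[190:290,260:360],None,fx=4,fy=4),cv2.resize(s[110:210,140:240],None,fx=4,fy=4)]);cv2.imwrite('pics/v8.png',c)
E
```

```text
t: 10.55
ee_pos: [0.4312, -0.1379, 0.1135]
ee_rot: [0.5, -0.5, 0.5, -0.5]
wrist_force: [0.3, 0.9, -1.1]
opening: 0.0087
t 10.55 pos [ 0.4312 -0.1379  0.1135] open 0.0087 F [ 0.3  0.9 -1.1]
x [-0. -1. -0.] y [-0.  0. -1.] z [ 1. -0. -0.] q [-0.34  0.3   2.06  0.    0.79 -0.34]
```

View pics/v8.png

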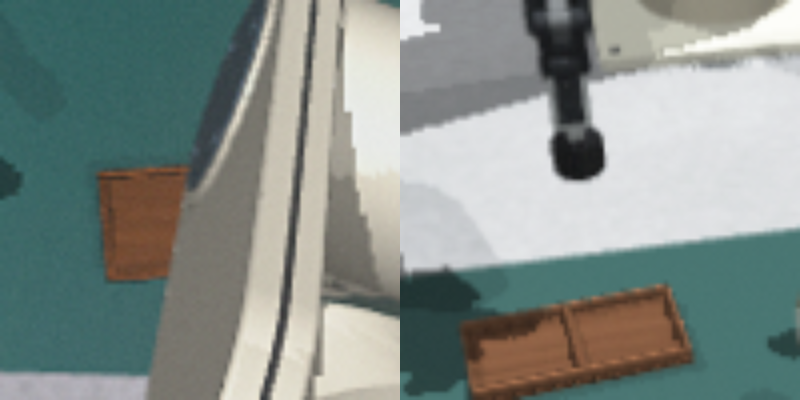

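```bash
python3 -m handwheel '[[[-0.15,0.2,0.12,0],[-0.15,0.3,0.11,0],[0,0.4,0,0],[0,0.4,0,0],[0,0.3,0,0],[0,0.2,0,0],[0,0.1,0,0],[0,0,0,0],[0,0,0,0]]]'; python3 - <<'E'
from h import *
print(proj('scene',[.431,-.138,.12]),proj('scene',[.431,-.138,.098]))
state(); s=snap('scene','s8.png')
c=np.hstack([cv2.resize(s[130:230,130:260],None,fx=6,fy=6,interpolation=cv2.INTER_CUBIC)]);cv2.imwrite('pics/v9.png',c)
E
```

```text
t: 11.55
ee_pos: [0.4432, -0.1232, 0.0188]
ee_rot: [0.5, -0.5, 0.5, -0.5]
wrist_force: [0.4, -0.6, 0.2]
opening: 0.0079
[184.03683925 151.1232657 ] [185.06338696 159.09986518]
t 11.55 pos [ 0.4432 -0.1232  0.0188] open 0.0079 F [ 0.4 -0.6  0.2]
x [ 0. -1.  0.] y [ 0.001 -0.    -1.   ] z [1.    0.    0.001] q [-0.3   0.49  2.09  0.    0.57 -0.3 ]
```

View pics/v9.png

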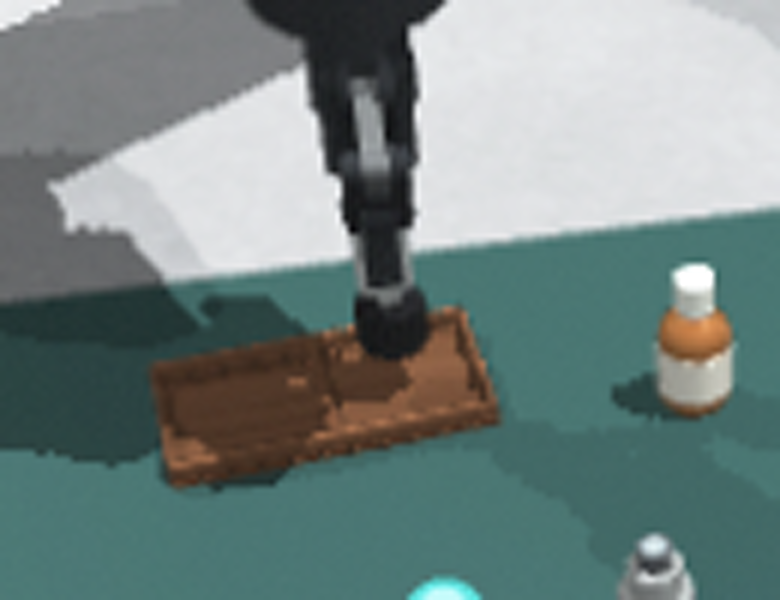

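The knob hangs over the +y compartment, foot at about scene (195,190). I'll lower it in small steps while watching the force.

```bash
python3 -m handwheel '[[[0,0.1,0,0],[0,0.1,0,0],[0,0.08,0,0],[0,0.06,0,0],[0,0,0,0],[0,0,0,0]]]'; python3 - <<'E'
from h import *
state(); s=snap('scene','s9.png')
c=np.hstack([cv2.resize(s[130:230,130:260],None,fx=6,fy=6,interpolation=cv2.INTER_CUBIC)]);cv2.imwrite('pics/v10.png',c)
E
```

```text
t: 12.2
ee_pos: [0.4426, -0.1233, 0.0014]
ee_rot: [0.5, -0.5, 0.5, -0.5]
wrist_force: [-0.1, -0.1, -0.1]
opening: 0.0084
t 12.2 pos [ 0.4426 -0.1233  0.0014] open 0.0084 F [-0.1 -0.1 -0.1]
x [ 0. -1. -0.] y [-0.  0. -1.] z [ 1.  0. -0.] q [-0.3   0.52  2.09 -0.    0.53 -0.3 ]
```

View pics/v10.png

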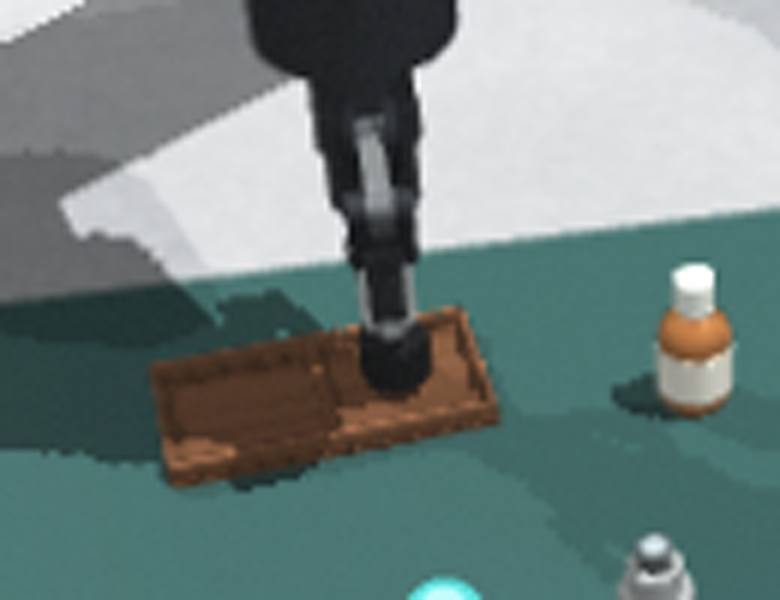

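```bash
python3 -m handwheel '[[[0,0.03,0,0],[0,0.03,0,0],[0,0,0,0]]]'; python3 -m handwheel '[[[0,0.02,0,0],[0,0,0,0]]]'
```

```text
t: 12.55
ee_pos: [0.4426, -0.1233, -0.0016]
ee_rot: [0.5, -0.5, 0.5, -0.5]
wrist_force: [-0.7, -0.2, -1.5]
opening: 0.0085
t: 12.75
ee_pos: [0.4428, -0.1233, -0.0024]
ee_rot: [0.5, -0.5, 0.5, -0.5]
wrist_force: [-0.3, 0.4, 1.6]
opening: 0.0083
```

```bash
python3 -m handwheel '[[[0,0.02,0,0],[0,0,0,0]]]'; python3 -m handwheel '[[[0,0.02,0,0],[0,0,0,0]]]'
```

```text
t: 12.95
ee_pos: [0.443, -0.1234, -0.0025]
ee_rot: [-0.5, 0.5, -0.5, 0.5]
wrist_force: [-3.6, 1.3, 16.9]
opening: 0.0084
t: 13.15
ee_pos: [0.4431, -0.1234, -0.0026]
ee_rot: [-0.5, 0.5, -0.5, 0.5]
wrist_force: [-5.8, 2.4, 30.0]
opening: 0.0086
```

Contact came at a reading of -0.0025, exactly as predicted, so the offset is constant. I'll ease off, open and lift.

```bash
python3 -m handwheel '[[[0,-0.04,0,0],[0,0,0,0]]]' && python3 -m handwheel '[[[0,0,0,0],[0,0,0,0],[0,0,0,0],[0,0,0,0],[0,-0.1,0,0],[0,-0.3,0,0],[0,-0.4,0,0],[0,-0.5,0,0],[0,-0.5,0,0],[0,-0.5,0,0],[0,0,0,0]]]' 0.5; python3 - <<'E'
from h import *
state(); s=snap('scene','s10.png')
c=np.hstack([cv2.resize(s[130:290,90:260],None,fx=3.7,fy=3.7,interpolation=cv2.INTER_CUBIC)]);cv2.imwrite('pics/v11.png',c)
E
```

```text
t: 13.35
ee_pos: [0.4431, -0.1234, -0.0021]
ee_rot: [-0.5, 0.5, -0.5, 0.5]
wrist_force: [-0.1, -0.2, -1.0]
opening: 0.0084
t: 14.45
ee_pos: [0.4449, -0.124, 0.1156]
ee_rot: [-0.501, 0.499, -0.498, 0.502]
wrist_force: [0.5, -0.4, 0.2]
opening: 0.0425
t 14.45 pos [ 0.4449 -0.124   0.1156] open 0.0425 F [ 0.5 -0.4  0.2]
x [ 0.    -1.     0.002] y [ 0.006 -0.002 -1.   ] z [1.    0.    0.006] q [-0.3   0.3   2.04  0.    0.79 -0.3 ]
```

View pics/v11.png

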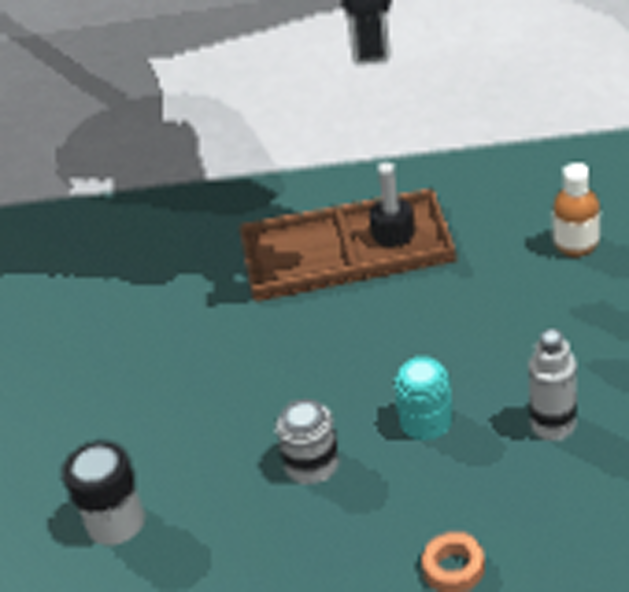

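The small knob stands centred in tray2's +y compartment, and the gripper is clear. Now the short objective at about (0.628, -0.188).

```bash
python3 -m handwheel '[[[0.1,0,0.2,0],[0.16,0,0.46,0],[0.22,0,0.6,0],[0.22,0,0.6,0],[0.22,0.1,0.6,0],[0.22,0.3,0.6,0],[0.16,0.4,0.4,0],[0.06,0.5,0.2,0],[0,0.4,0,0],[0,0.2,0,0],[0,0,0,0],[0,0,0,0]]]' 0.65; python3 - <<'E'
from h import *
state(); s=snap('scene','s11.png');t=snap('top','t11.png')
c=np.hstack([cv2.resize(t[130:210,290:370],None,fx=5,fy=5,interpolation=cv2.INTER_CUBIC),cv2.resize(s[195:275,130:210],None,fx=5,fy=5,interpolation=cv2.INTER_CUBIC)]);cv2.imwrite('pics/v12.png',c)
E
```

```text
t: 15.7
ee_pos: [0.6257, -0.1914, 0.0173]
ee_rot: [0.5, -0.5, 0.5, -0.5]
wrist_force: [0.6, 0.5, -0.5]
opening: 0.0553
t 15.7 pos [ 0.6257 -0.1914  0.0173] open 0.0553 F [ 0.6  0.5 -0.5]
x [-0. -1. -0.] y [-0.001  0.    -1.   ] z [ 1.    -0.    -0.001] q [-0.31  0.69  1.65 -0.    0.81 -0.31]
```

View pics/v12.png

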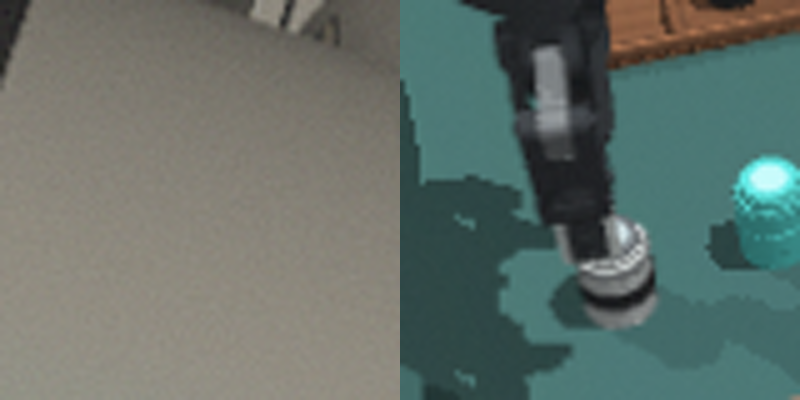

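```bash
python3 - <<'E'
from h import *
for z in(.05,.056,.06):
  print(z,plane('scene',(167.3,247),z).round(4),plane('scene',(164,246),z).round(4),plane('scene',(171,246.5),z).round(4))
s=cv2.imread('pics/s11.png'); cv2.imwrite('pics/v13.png',cv2.resize(s[215:265,150:200],None,fx=11,fy=11,interpolation=cv2.INTER_CUBIC))
E
```

```text
0.05 [ 0.6512 -0.1939  0.05  ] [ 0.6473 -0.2001  0.05  ] [ 0.6514 -0.1869  0.05  ]
0.056 [ 0.6568 -0.1933  0.056 ] [ 0.653  -0.1994  0.056 ] [ 0.6569 -0.1863  0.056 ]
0.06 [ 0.6605 -0.1929  0.06  ] [ 0.6567 -0.1989  0.06  ] [ 0.6606 -0.186   0.06  ]
```

View pics/v13.png

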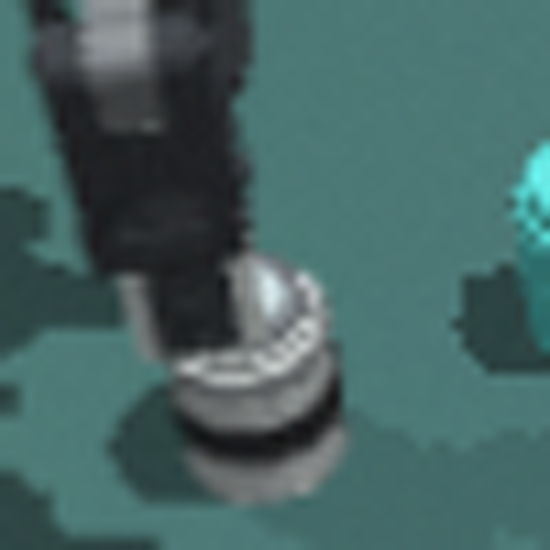

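The +x finger's tip at scene (168,247) puts the pads at y ≈ -0.193, so there is no y bias worth correcting and I'll shift 4 mm toward +y. Then I'll descend to tips about 1 cm above the bench and grip.

```bash
python3 -m handwheel '[[[-0.08,0,0.04,0],[0,0.2,0,0],[0,0.2,0,0],[0,0.2,0,0],[0,0.16,0,0],[0,0,0,0],[0,0,0,0]]]' && python3 -m handwheel '[[[0,0,0,0],[0,0,0,0],[0,0,0,0],[0,0,0,0],[0,0,0,0],[0,0,0,0]]]' 0 50; python3 - <<'E'
from h import *
state(); s=snap('scene','s12.png'); cv2.imwrite('pics/v14.png',cv2.resize(s[215:265,150:200],None,fx=11,fy=11,interpolation=cv2.INTER_CUBIC))
E
```

```text
t: 16.5
ee_pos: [0.6275, -0.1873, -0.021]
ee_rot: [0.5, -0.5, 0.5, -0.5]
wrist_force: [0.6, 0.4, 0.2]
opening: 0.0558
t: 17.1
ee_pos: [0.6284, -0.1875, -0.0198]
ee_rot: [-0.5, 0.5, -0.5, 0.5]
wrist_force: [-0.0, 0.8, 6.2]
opening: 0.0282
t 17.1 pos [ 0.6284 -0.1875 -0.0198] open 0.0282 F [-0.   0.8  6.2]
x [-0. -1.  0.] y [ 0.001 -0.    -1.   ] z [ 1.    -0.     0.001] q [-0.31  0.74  1.65 -0.    0.75 -0.31]
```

View pics/v14.png

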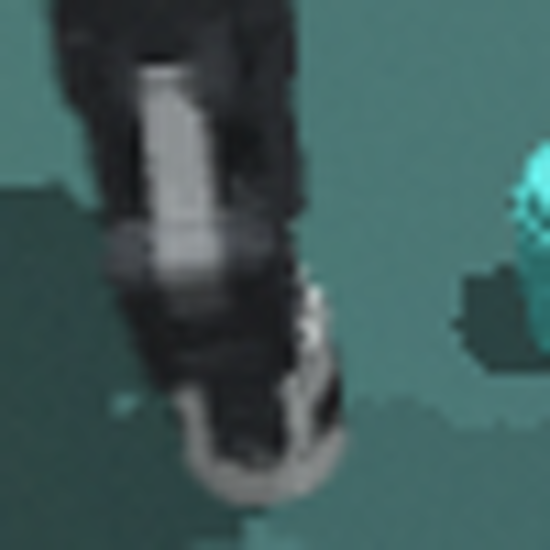

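Gripped: opening 28 mm, against about 30 minus the 1.7 mm reading bias seen on the shaft. Lift and carry over tray2's -y compartment.

```bash
python3 -m handwheel '[[[0,-0.1,0,0],[0,-0.2,0,0],[0,-0.3,0,0],[0,-0.4,0,0],[0,-0.3,-0.1,0],[0,-0.2,-0.3,0],[0,0,-0.5,0],[0,0,-0.6,0],[0,0,-0.6,0],[0,0,-0.6,0],[0,0,-0.5,0],[0,0,-0.3,0],[0,0.1,-0.1,0],[0,0.1,0,0],[0,0,0,0],[0,0,0,0]]]'; python3 - <<'E'
from h import *
state(); s=snap('scene','s13.png'); cv2.imwrite('pics/v15.png',cv2.resize(s[130:230,120:220],None,fx=5,fy=5,interpolation=cv2.INTER_CUBIC))
E
```

```text
t: 18.75
ee_pos: [0.4488, -0.1874, 0.0443]
ee_rot: [0.5, -0.5, 0.5, -0.5]
wrist_force: [0.7, -0.1, -1.2]
opening: 0.0278
t 18.75 pos [ 0.4488 -0.1874  0.0443] open 0.0278 F [ 0.7 -0.1 -1.2]
x [ 0. -1.  0.] y [ 0. -0. -1.] z [1. 0. 0.] q [-0.42  0.46  2.02  0.    0.66 -0.42]
```

View pics/v15.png

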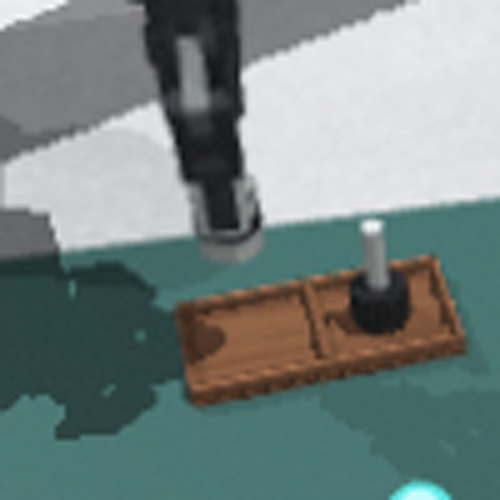

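```bash
python3 -m handwheel '[[[0,0.2,0,0],[0,0.3,0,0],[0,0.3,0,0],[0,0.2,0,0],[0,0.1,0,0],[0,0.04,0,0],[0,0,0,0],[0,0,0,0]]]'; python3 -m handwheel '[[[0,0.02,0,0],[0,0,0,0],[0,0.02,0,0],[0,0,0,0]]]'; python3 - <<'E'
from h import *
state(); s=snap('scene','s14.png'); cv2.imwrite('pics/v16.png',cv2.resize(s[130:230,120:220],None,fx=5,fy=5,interpolation=cv2.INTER_CUBIC))
E
```

```text
t: 19.6
ee_pos: [0.4481, -0.1875, -0.0121]
ee_rot: [-0.5, 0.5, -0.5, 0.5]
wrist_force: [-0.3, 0.3, -1.1]
opening: 0.0279
t: 20.0
ee_pos: [0.4477, -0.1873, -0.0144]
ee_rot: [-0.5, 0.5, -0.5, 0.5]
wrist_force: [-0.4, -0.2, -0.9]
opening: 0.0279
t 20.0 pos [ 0.4477 -0.1873 -0.0144] open 0.0279 F [-0.4 -0.2 -0.9]
x [-0. -1.  0.] y [ 0. -0. -1.] z [ 1. -0.  0.] q [-0.42  0.58  2.04 -0.    0.53 -0.42]
```

View pics/v16.png

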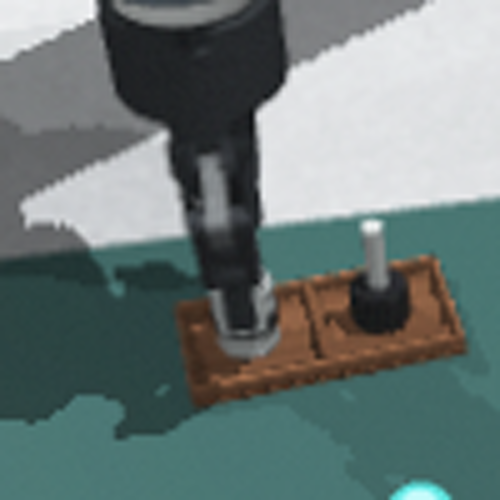

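The objective is centred in the -y compartment and about 1–2 mm above the floor. I'll go down to contact.

```bash
python3 -m handwheel '[[[0,0.02,0,0],[0,0,0,0]]]';python3 -m handwheel '[[[0,0.02,0,0],[0,0,0,0]]]'
```

```text
t: 20.25
ee_pos: [0.4476, -0.1873, -0.0156]
ee_rot: [0.5, -0.5, 0.5, -0.5]
wrist_force: [0.4, 0.2, -0.6]
opening: 0.0277
t: 20.45
ee_pos: [0.4477, -0.1873, -0.0158]
ee_rot: [-0.5, 0.5, -0.5, 0.5]
wrist_force: [-2.6, 0.9, 10.1]
opening: 0.0278
```

```bash
python3 -m handwheel '[[[0,-0.02,0,0],[0,0,0,0]]]' && python3 -m handwheel '[[[0,0,0,0],[0,0,0,0],[0,0,0,0],[0,0,0,0],[0,-0.1,0,0],[0,-0.3,0,0],[0,-0.4,0,0],[0,-0.5,0,0],[0,-0.5,0,0],[0,-0.4,0,0],[0,0,0,0]]]' 0.65; python3 - <<'E'
from h import *
state(); s=snap('scene','s15.png'); cv2.imwrite('pics/v17.png',cv2.resize(s[130:290,90:260],None,fx=3.7,fy=3.7,interpolation=cv2.INTER_CUBIC))
E
```

```text
t: 20.65
ee_pos: [0.4478, -0.1873, -0.0154]
ee_rot: [-0.5, 0.5, -0.5, 0.5]
wrist_force: [-0.3, 0.6, -0.8]
opening: 0.0278
t: 21.75
ee_pos: [0.4496, -0.1881, 0.0972]
ee_rot: [-0.501, 0.499, -0.498, 0.502]
wrist_force: [0.2, -0.9, -0.6]
opening: 0.0555
t 21.75 pos [ 0.4496 -0.1881  0.0972] open 0.0555 F [ 0.2 -0.9 -0.6]
x [ 0.    -1.     0.002] y [ 0.005 -0.002 -1.   ] z [1.    0.    0.005] q [-0.42  0.37  2.   -0.    0.77 -0.42]
```

View pics/v17.png

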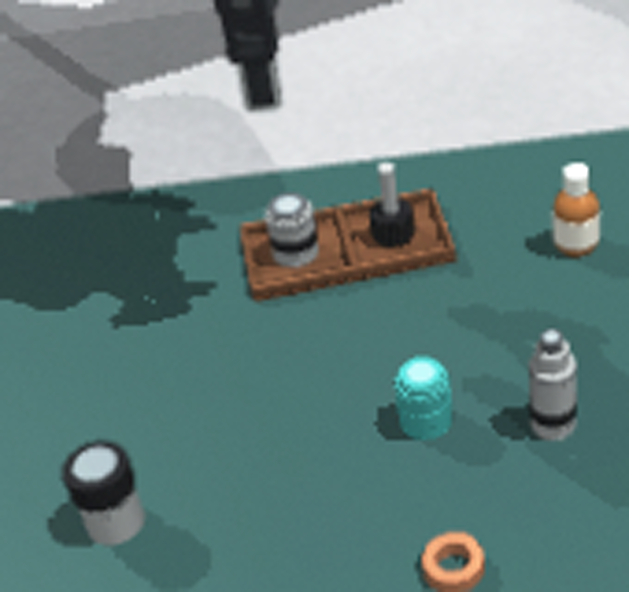

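Both tray2 parts stand upright in their compartments. Next the eyepiece at (0.649, -0.294).

```bash
python3 -m handwheel '[[[0.1,0,0.2,0],[0.25,0,0.45,0],[0.35,0,0.63,0],[0.35,0,0.63,0],[0.35,0,0.63,0],[0.35,0,0.63,0],[0.25,0.1,0.49,0],[0.1,0.3,0.28,0],[0,0.4,0.05,0],[0,0.3,0,0],[0,0.2,0,0],[0,0,0,0],[0,0,0,0]]]' 0.72; python3 - <<'E'
from h import *
state(); s=snap('scene','s16.png'); cv2.imwrite('pics/v18.png',cv2.resize(s[210:290,80:160],None,fx=7,fy=7,interpolation=cv2.INTER_CUBIC))
E
```

```text
t: 23.1
ee_pos: [0.6468, -0.2921, 0.0295]
ee_rot: [0.5, -0.5, 0.5, -0.5]
wrist_force: [-0.2, 0.1, 0.1]
opening: 0.0618
t 23.1 pos [ 0.6468 -0.2921  0.0295] open 0.0618 F [-0.2  0.1  0.1]
x [ 0. -1. -0.] y [-0.  0. -1.] z [ 1.  0. -0.] q [-0.44  0.73  1.5  -0.    0.9  -0.44]
```

View pics/v18.png

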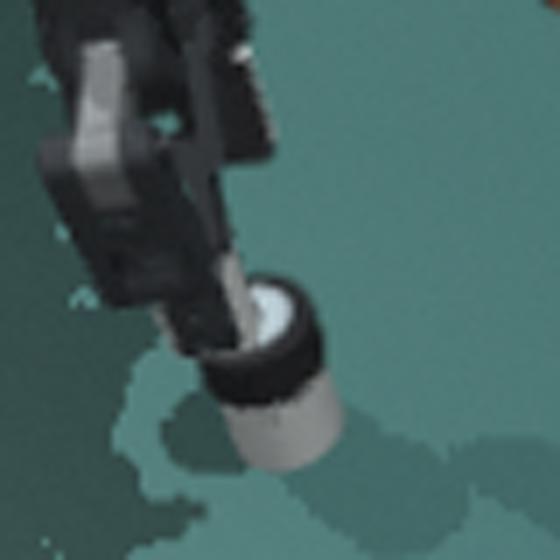

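```bash
python3 - <<'E'
from h import *
for u,v in((215,350),(225,350),(235,350)): print(plane('scene',(u/7+79.6,v/7+209.6),.069).round(4))
print('lens',plane('scene',(128/5+89.6,300/5+194.6),.048))
E
```

```text
[ 0.6788 -0.2943  0.069 ]
[ 0.6793 -0.2917  0.069 ]
[ 0.6799 -0.2891  0.069 ]
lens [ 0.64902002 -0.29241033  0.048     ]
```

The finger's y (-0.292) matches the eyepiece's (-0.292 to -0.296). Descend and grip the cap.

```bash
python3 -m handwheel '[[[0.03,0.2,0.03,0],[0,0.2,0,0],[0,0.2,0,0],[0,0.2,0,0],[0,0,0,0],[0,0,0,0]]]' && python3 -m handwheel '[[[0,0,0,0],[0,0,0,0],[0,0,0,0],[0,0,0,0],[0,0,0,0],[0,0,0,0]]]' 0 50; python3 - <<'E'
from h import *
state(); s=snap('scene','s17.png'); cv2.imwrite('pics/v19.png',cv2.resize(s[210:290,80:160],None,fx=7,fy=7,interpolation=cv2.INTER_CUBIC))
E
```

```text
t: 23.75
ee_pos: [0.6484, -0.2936, -0.0111]
ee_rot: [0.5, -0.5, 0.5, -0.5]
wrist_force: [0.5, 0.0, -0.2]
opening: 0.0613
t: 24.35
ee_pos: [0.6493, -0.2941, -0.0097]
ee_rot: [-0.5, 0.5, -0.5, 0.5]
wrist_force: [-0.7, 0.7, 5.4]
opening: 0.0323
t 24.35 pos [ 0.6493 -0.2941 -0.0097] open 0.0323 F [-0.7  0.7  5.4]
x [-0.    -1.     0.001] y [ 0.001 -0.001 -1.   ] z [ 1.    -0.     0.001] q [-0.44  0.79  1.5  -0.    0.85 -0.44]
```

View pics/v19.png

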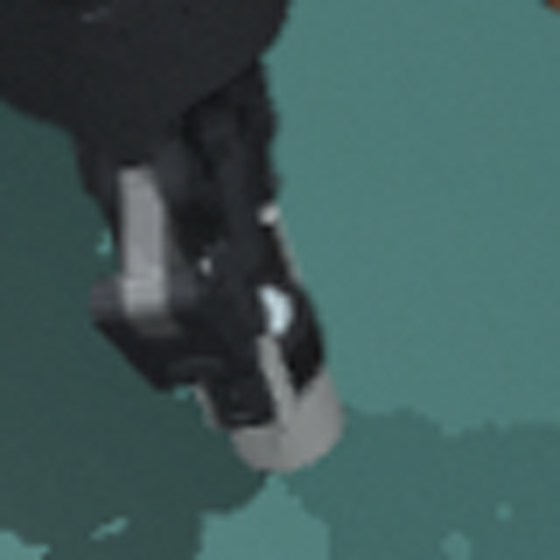

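Gripped: 32.3 mm reading for the 34 mm cap. Lift, then carry to tray3's nearest compartment (0.469, 0.096).

```bash
python3 -m handwheel '[[[0,-0.1,0,0],[0,-0.2,0,0],[0,-0.4,0,0],[0,-0.5,0,0],[0,-0.5,0,0],[-0.2,-0.4,-0.1,0],[-0.4,-0.2,-0.19,0],[-0.63,-0.1,-0.29,0],[-0.63,0,-0.29,0],[-0.63,0,-0.29,0],[-0.63,0,-0.29,0],[-0.63,0,-0.29,0],[-0.63,0,-0.29,0],[-0.63,0,-0.29,0],[-0.63,0,-0.29,0],[-0.63,0,-0.29,0],[-0.63,0,-0.29,0],[-0.63,0,-0.29,0],[-0.26,0,-0.13,0],[0,0,0,0]]]'; python3 - <<'E'
from h import *
state(); s=snap('scene','s18.png'); cv2.imwrite('pics/v20.png',cv2.resize(s[100:240,230:400],None,fx=4,fy=4,interpolation=cv2.INTER_CUBIC))
E
```

```text
t: 26.4
ee_pos: [0.4679, 0.097, 0.1105]
ee_rot: [0.501, -0.5, 0.499, -0.5]
wrist_force: [-0.2, 0.2, -1.4]
opening: 0.0321
t 26.4 pos [0.4679 0.097  0.1105] open 0.0321 F [-0.2  0.2 -1.4]
x [ 0.003 -1.    -0.   ] y [ 0.001  0.    -1.   ] z [1.    0.003 0.001] q [ 0.18  0.33  2.01 -0.    0.8   0.18]
```

View pics/v20.png

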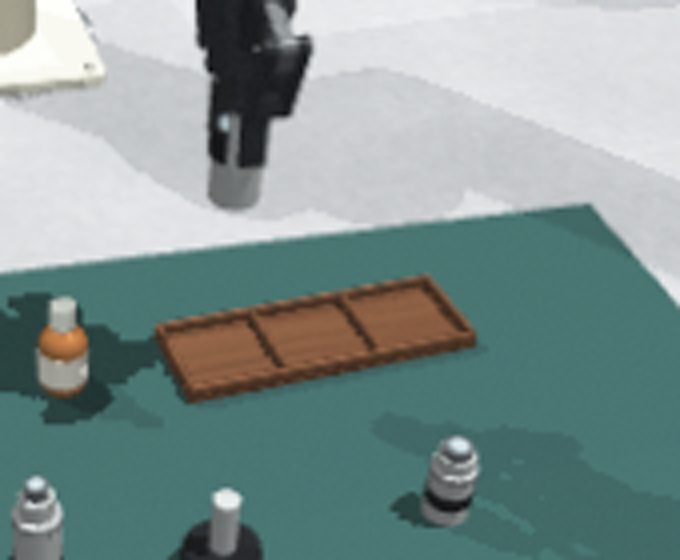

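The eyepiece is held upright above the nearest compartment. Down.

```bash
python3 -m handwheel '[[[0,0.2,0,0],[0,0.4,0,0],[0,0.4,0,0],[0,0.4,0,0],[0,0.4,0,0],[0,0.3,0,0],[0,0.12,0,0],[0,0.05,0,0],[0,0,0,0],[0,0,0,0]]]'; python3 -m handwheel '[[[0,0.02,0,0],[0,0,0,0]]]'; python3 - <<'E'
from h import *
state(); s=snap('scene','s19.png'); cv2.imwrite('pics/v21.png',cv2.resize(s[100:240,230:400],None,fx=4,fy=4,interpolation=cv2.INTER_CUBIC))
E
```

```text
t: 27.45
ee_pos: [0.4689, 0.0956, -0.0035]
ee_rot: [-0.5, 0.5, -0.5, 0.5]
wrist_force: [-0.1, -0.9, -0.7]
opening: 0.0317
t: 27.65
ee_pos: [0.4686, 0.0958, -0.0045]
ee_rot: [0.5, -0.5, 0.5, -0.5]
wrist_force: [0.5, -0.6, -0.7]
opening: 0.0319
t 27.65 pos [ 0.4686  0.0958 -0.0045] open 0.0319 F [ 0.5 -0.6 -0.7]
x [ 0. -1. -0.] y [ 0.001  0.    -1.   ] z [1.    0.    0.001] q [0.18 0.55 2.05 0.   0.54 0.18]
```

View pics/v21.png

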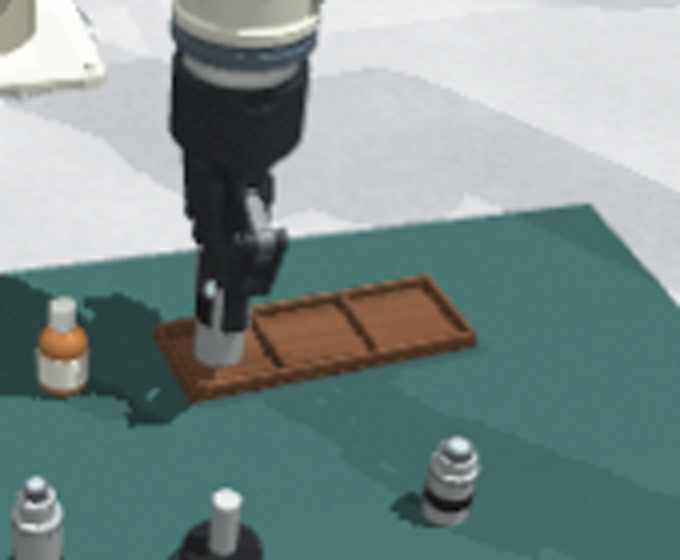

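```bash
python3 -m handwheel '[[[0,0.02,0,0],[0,0,0,0]]]';python3 -m handwheel '[[[0,0.02,0,0],[0,0,0,0]]]'
```

```text
t: 27.9
ee_pos: [0.4685, 0.0958, -0.0057]
ee_rot: [0.5, -0.5, 0.5, -0.5]
wrist_force: [-0.8, 1.1, 2.0]
opening: 0.0324
t: 28.1
ee_pos: [0.4686, 0.0959, -0.0058]
ee_rot: [0.5, -0.5, 0.5, -0.5]
wrist_force: [-2.9, -0.1, 16.6]
opening: 0.0322
```

Contact as predicted. Release, lift and head for the long objective at (0.6265, -0.0505).

```bash
python3 -m handwheel '[[[0,-0.02,0,0],[0,0,0,0]]]' && python3 -m handwheel '[[[0,0,0,0],[0,0,0,0],[0,0,0,0],[0,0,0,0],[0,-0.1,0,0],[0,-0.3,0,0],[0,-0.4,0,0],[0,-0.5,0,0],[0,-0.5,0,0],[0,-0.4,0,0],[0,0,0,0]]]' 0.65; python3 - <<'E'
from h import *
state(); s=snap('scene','s20.png'); cv2.imwrite('pics/v22.png',cv2.resize(s[130:260,220:410],None,fx=4,fy=4,interpolation=cv2.INTER_CUBIC))
E
```

```text
t: 28.3
ee_pos: [0.4684, 0.0958, -0.0058]
ee_rot: [0.5, -0.5, 0.5, -0.5]
wrist_force: [-0.8, -0.4, 5.5]
opening: 0.0321
t: 29.4
ee_pos: [0.4702, 0.0961, 0.1067]
ee_rot: [0.502, -0.498, 0.499, -0.501]
wrist_force: [0.2, 0.5, 0.3]
opening: 0.0554
t 29.4 pos [0.4702 0.0961 0.1067] open 0.0554 F [0.2 0.5 0.3]
x [-0.    -1.    -0.001] y [ 0.005  0.001 -1.   ] z [ 1.    -0.     0.005] q [0.18 0.34 2.01 0.   0.79 0.18]
```

View pics/v22.png

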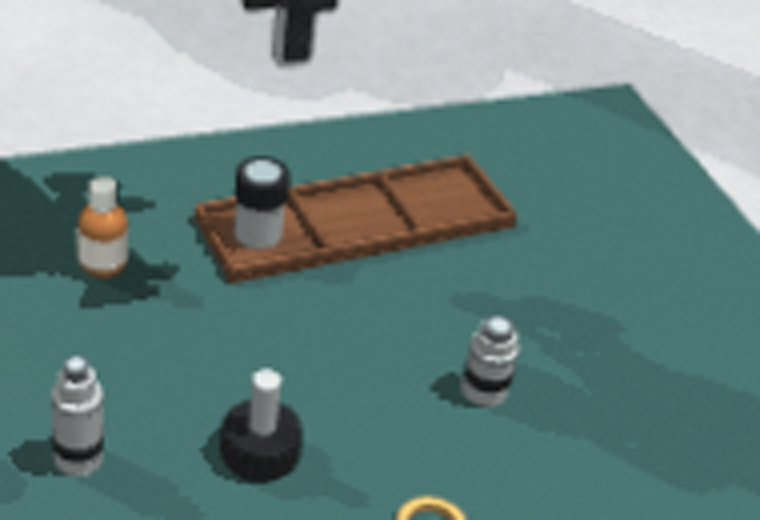

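The eyepiece stands in tray3. Now over the long objective.

```bash
python3 -m handwheel '[[[0.1,0,0.1,0],[0.3,0,0.3,0],[0.45,0,0.5,0],[0.5,0,0.54,0],[0.5,0,0.54,0],[0.5,0,0.54,0],[0.38,0.1,0.4,0],[0.2,0.3,0.2,0],[0,0.4,0.02,0],[0,0.3,0,0],[0,0.1,0,0],[0,0,0,0],[0,0,0,0]]]' 0.6; python3 - <<'E'
from h import *
state(); s=snap('scene','s21.png'); cv2.imwrite('pics/v23.png',cv2.resize(s[180:260,200:280],None,fx=7,fy=7,interpolation=cv2.INTER_CUBIC))
E
```

```text
t: 30.75
ee_pos: [0.6253, -0.0506, 0.0443]
ee_rot: [0.5, -0.5, 0.5, -0.5]
wrist_force: [0.6, 0.2, 0.7]
opening: 0.0512
t 30.75 pos [ 0.6253 -0.0506  0.0443] open 0.0512 F [0.6 0.2 0.7]
x [ 0. -1.  0.] y [ 0. -0. -1.] z [1. 0. 0.] q [-0.1   0.62  1.71 -0.    0.82 -0.1 ]
```

View pics/v23.png

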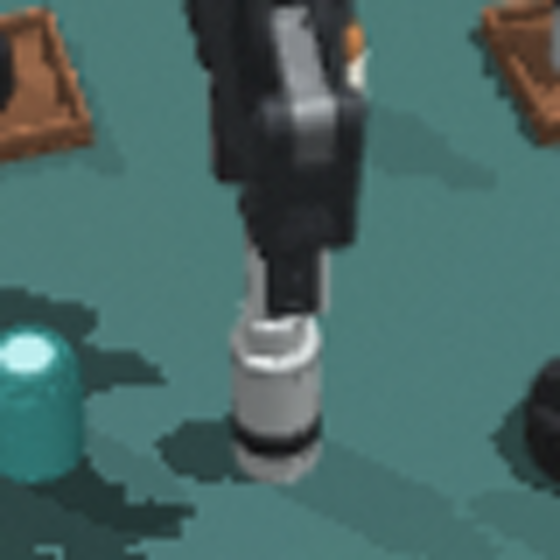

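```bash
python3 - <<'E'
from h import *
for u in(285,297,310): print(plane('scene',(u/7+199.6,312/7+179.6),.083).round(4))
print(plane('scene',(276/7+199.6,440/7+179.6),.013))
E
```

```text
[ 0.6515 -0.0507  0.083 ]
[ 0.6522 -0.0474  0.083 ]
[ 0.653  -0.0439  0.083 ]
[ 0.63466998 -0.05088273  0.013     ]
```

The fingers line up with the barrel to about 3 mm. I'll shift slightly, descend and grip.

```bash
python3 -m handwheel '[[[0.04,0.1,0.04,0],[0,0.2,0,0],[0,0.2,0,0],[0,0.2,0,0],[0,0.2,0,0],[0,0.2,0,0],[0,0.03,0,0],[0,0,0,0],[0,0,0,0]]]' && python3 -m handwheel '[[[0,0,0,0],[0,0,0,0],[0,0,0,0],[0,0,0,0],[0,0,0,0],[0,0,0,0]]]' 0 50; python3 - <<'E'
from h import *
state(); s=snap('scene','s22.png'); cv2.imwrite('pics/v24.png',cv2.resize(s[180:260,200:280],None,fx=7,fy=7,interpolation=cv2.INTER_CUBIC))
E
```

```text
t: 31.7
ee_pos: [0.6275, -0.0528, -0.0123]
ee_rot: [-0.5, 0.5, -0.5, 0.5]
wrist_force: [0.0, 0.1, -0.2]
opening: 0.0516
t: 32.3
ee_pos: [0.6277, -0.0528, -0.0118]
ee_rot: [-0.5, 0.5, -0.5, 0.5]
wrist_force: [-0.8, -0.2, 6.9]
opening: 0.0244
t 32.3 pos [ 0.6277 -0.0528 -0.0118] open 0.0244 F [-0.8 -0.2  6.9]
x [ 0. -1.  0.] y [ 0.001 -0.    -1.   ] z [1.    0.    0.001] q [-0.1   0.7   1.71 -0.    0.73 -0.1 ]
```

View pics/v24.png

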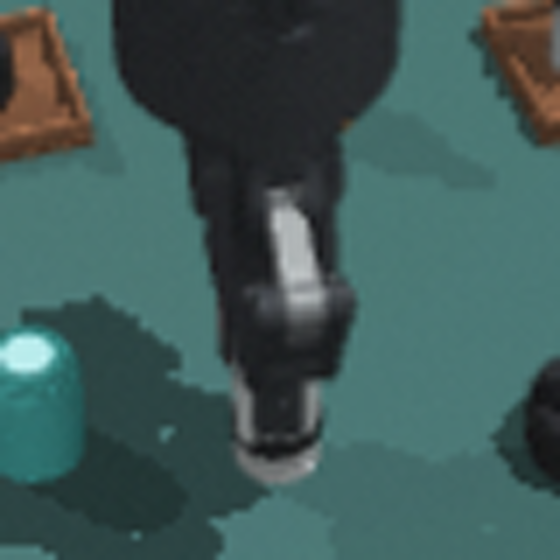

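Gripped (24.4 mm reading for a 26 mm barrel). Lift, then carry over tray3's middle compartment.

```bash
python3 -m handwheel '[[[0,-0.1,0,0],[0,-0.2,0,0],[0,-0.4,0,0],[0,-0.5,0,0],[0,-0.5,0,0],[0,-0.5,0,0],[-0.2,-0.3,-0.16,0],[-0.4,-0.1,-0.31,0],[-0.6,0,-0.47,0],[-0.6,0,-0.47,0],[-0.6,0,-0.47,0],[-0.6,0,-0.47,0],[-0.6,0,-0.47,0],[-0.4,0,-0.31,0],[-0.2,0,-0.15,0],[0,0,0,0],[0,0,0,0]]]'; python3 - <<'E'
from h import *
state(); s=snap('scene','s23.png'); cv2.imwrite('pics/v25.png',cv2.resize(s[90:230,220:400],None,fx=4,fy=4,interpolation=cv2.INTER_CUBIC))
E
```

```text
t: 34.05
ee_pos: [0.4641, 0.157, 0.1179]
ee_rot: [0.5, -0.5, 0.5, -0.5]
wrist_force: [0.6, -0.8, -0.3]
opening: 0.0244
t 34.05 pos [0.4641 0.157  0.1179] open 0.0244 F [ 0.6 -0.8 -0.3]
x [ 0. -1. -0.] y [ 0.001  0.    -1.   ] z [1.    0.    0.001] q [ 0.3   0.34  1.98 -0.    0.82  0.3 ]
```

View pics/v25.png

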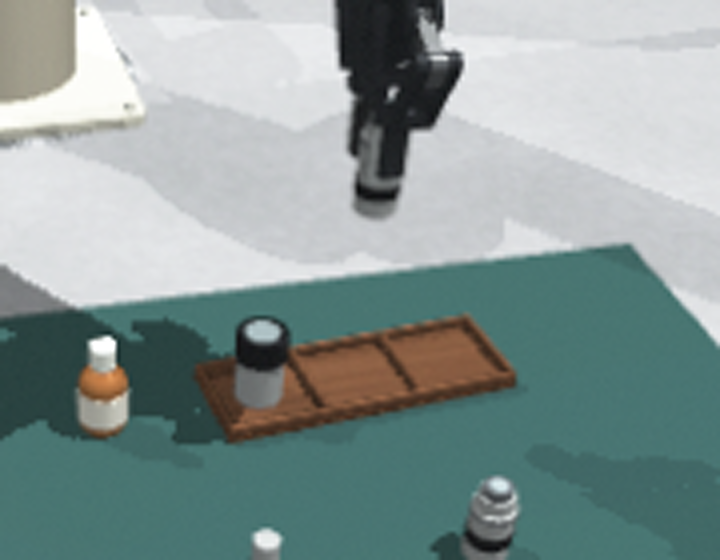

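```bash
python3 -m handwheel '[[[0,0.2,0,0],[0,0.4,0,0],[0,0.5,0,0],[0,0.5,0,0],[0,0.4,0,0],[0,0.28,0,0],[0,0.12,0,0],[0,0.05,0,0],[0,0,0,0],[0,0,0,0]]]'; python3 -m handwheel '[[[0,0.03,0,0],[0,0,0,0],[0,0.02,0,0],[0,0,0,0]]]'; python3 - <<'E'
from h import *
state(); s=snap('scene','s24.png'); cv2.imwrite('pics/v26.png',cv2.resize(s[90:230,220:400],None,fx=4,fy=4,interpolation=cv2.INTER_CUBIC))
E
```

```text
t: 35.1
ee_pos: [0.4638, 0.1572, -0.0045]
ee_rot: [0.5, -0.5, 0.5, -0.5]
wrist_force: [-0.6, -0.4, -1.9]
opening: 0.0243
t: 35.5
ee_pos: [0.4633, 0.1573, -0.0074]
ee_rot: [0.5, -0.5, 0.5, -0.5]
wrist_force: [-0.1, 0.2, -0.6]
opening: 0.0247
t 35.5 pos [ 0.4633  0.1573 -0.0074] open 0.0247 F [-0.1  0.2 -0.6]
x [ 0. -1. -0.] y [ 0.  0. -1.] z [1. 0. 0.] q [ 0.3   0.57  2.03 -0.    0.55  0.3 ]
```

View pics/v26.png

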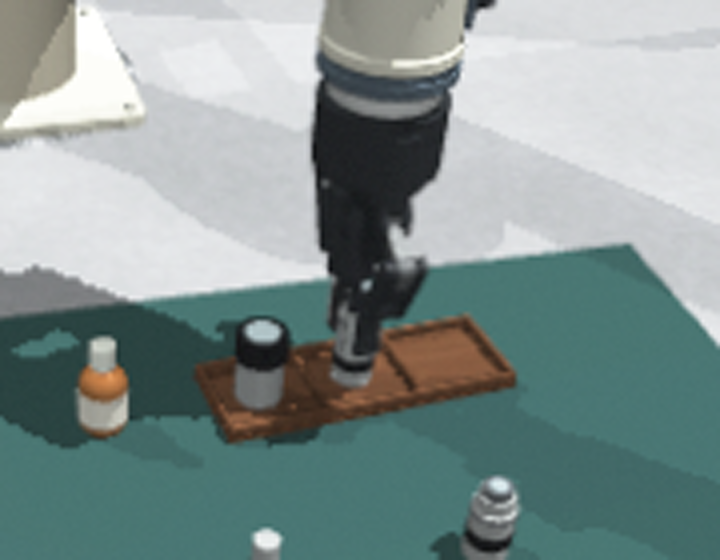

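The long objective is just above the middle compartment's floor.

```bash
python3 -m handwheel '[[[0,0.02,0,0],[0,0,0,0]]]';python3 -m handwheel '[[[0,0.01,0,0],[0,0,0,0]]]'
```

```text
t: 35.75
ee_pos: [0.4633, 0.1573, -0.0079]
ee_rot: [0.5, -0.5, 0.5, -0.5]
wrist_force: [-2.5, -0.8, 8.8]
opening: 0.0246
t: 35.95
ee_pos: [0.4634, 0.1573, -0.0079]
ee_rot: [0.5, -0.5, 0.5, -0.5]
wrist_force: [-4.0, -0.5, 15.1]
opening: 0.0247
```

```bash
python3 -m handwheel '[[[0,-0.02,0,0],[0,0,0,0]]]' && python3 -m handwheel '[[[0,0,0,0],[0,0,0,0],[0,0,0,0],[0,0,0,0],[0,-0.1,0,0],[0,-0.3,0,0],[0,-0.4,0,0],[0,-0.5,0,0],[0,-0.5,0,0],[0,-0.5,0,0],[0,-0.2,0,0],[0,0,0,0]]]' 0.6; python3 - <<'E'
from h import *
state(); s=snap('scene','s25.png'); cv2.imwrite('pics/v27.png',cv2.resize(s[120:260,220:400],None,fx=4,fy=4,interpolation=cv2.INTER_CUBIC))
E
```

```text
t: 36.15
ee_pos: [0.4634, 0.1573, -0.0078]
ee_rot: [0.5, -0.5, 0.5, -0.5]
wrist_force: [-0.6, -0.3, 1.8]
opening: 0.0246
t: 37.35
ee_pos: [0.4642, 0.1575, 0.1183]
ee_rot: [0.501, -0.499, 0.499, -0.501]
wrist_force: [-0.4, 0.3, -0.3]
opening: 0.0512
t 37.35 pos [0.4642 0.1575 0.1183] open 0.0512 F [-0.4  0.3 -0.3]
x [ 0.    -1.    -0.001] y [ 0.003  0.001 -1.   ] z [1.    0.    0.003] q [0.3  0.33 1.98 0.   0.82 0.3 ]
```

View pics/v27.png

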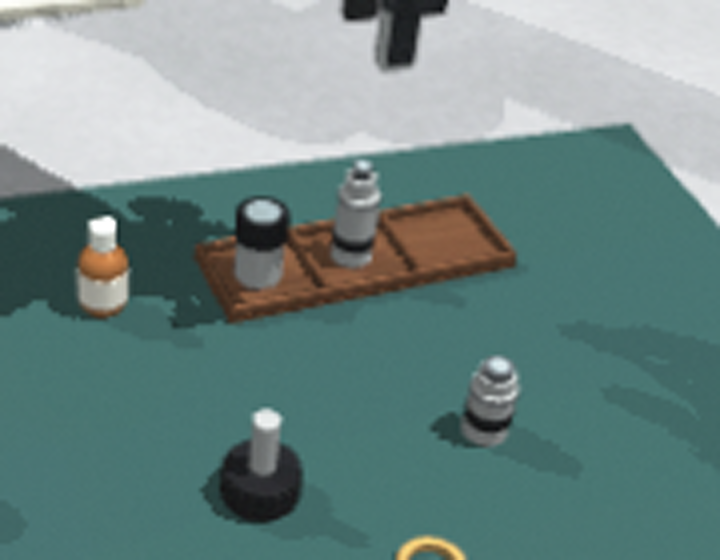

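The long objective stands in the middle compartment. Last part: the large knob at (0.644, 0.045).

```bash
python3 -m handwheel '[[[0.1,0,0.16,0],[0.28,0,0.45,0],[0.4,0,0.65,0],[0.4,0,0.65,0],[0.4,0,0.65,0],[0.35,0,0.56,0],[0.24,0.2,0.37,0],[0.1,0.4,0.12,0],[0,0.4,0,0],[0,0.4,0,0],[0,0.16,0,0],[0,0,0,0],[0,0,0,0]]]' 0.6; python3 - <<'E'
from h import *
state(); s=snap('scene','s26.png'); cv2.imwrite('pics/v28.png',cv2.resize(s[180:260,245:325],None,fx=7,fy=7,interpolation=cv2.INTER_CUBIC))
E
```

```text
t: 38.7
ee_pos: [0.6439, 0.0436, 0.0389]
ee_rot: [-0.5, 0.5, -0.5, 0.5]
wrist_force: [0.3, 0.7, 0.8]
opening: 0.0511
t 38.7 pos [0.6439 0.0436 0.0389] open 0.0511 F [0.3 0.7 0.8]
x [-0. -1.  0.] y [-0. -0. -1.] z [ 1. -0. -0.] q [ 0.05  0.64  1.66 -0.    0.83  0.05]
```

View pics/v28.png

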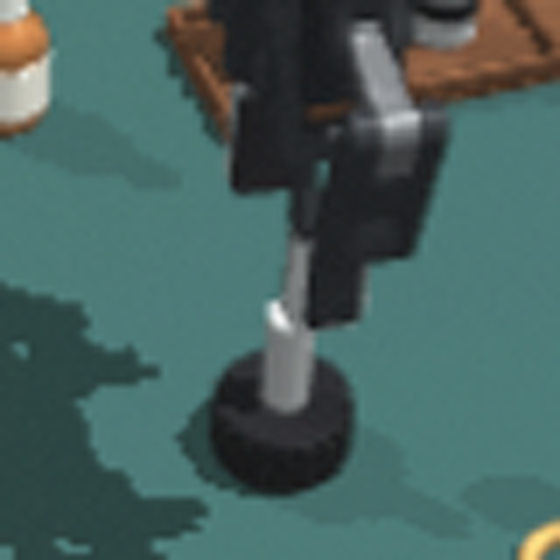

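```bash
python3 -m handwheel '[[[0,0.1,0,0],[0,0.2,0,0],[0,0.2,0,0],[0,0.2,0,0],[0,0.15,0,0],[0,0.05,0,0],[0,0,0,0],[0,0,0,0]]]' && python3 -m handwheel '[[[0,0,0,0],[0,0,0,0],[0,0,0,0],[0,0,0,0],[0,0,0,0],[0,0,0,0],[0,0,0,0]]]' 0 60; python3 - <<'E'
from h import *
state(); s=snap('scene','s27.png'); cv2.imwrite('pics/v29.png',cv2.resize(s[180:260,245:325],None,fx=7,fy=7,interpolation=cv2.INTER_CUBIC))
E
```

```text
t: 39.55
ee_pos: [0.644, 0.0437, -0.0058]
ee_rot: [-0.5, 0.5, -0.5, 0.5]
wrist_force: [0.5, -0.4, -0.6]
opening: 0.0511
t: 40.25
ee_pos: [0.6441, 0.0437, -0.0054]
ee_rot: [0.5, -0.5, 0.5, -0.5]
wrist_force: [-2.1, -0.3, 5.4]
opening: 0.0119
t 40.25 pos [ 0.6441  0.0437 -0.0054] open 0.0119 F [-2.1 -0.3  5.4]
x [ 0. -1. -0.] y [ 0.001  0.    -1.   ] z [1.    0.    0.001] q [0.05 0.71 1.67 0.   0.76 0.05]
```

View pics/v29.png

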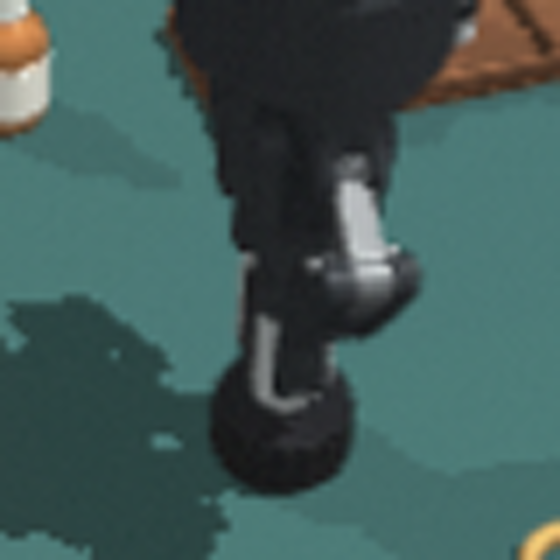

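```bash
python3 -m handwheel '[[[0,-0.1,0,0],[0,-0.2,0,0],[0,-0.4,0,0],[0,-0.5,0,0],[0,-0.5,0,0],[0,-0.4,0,0],[-0.2,-0.2,-0.2,0],[-0.4,-0.1,-0.42,0],[-0.6,0,-0.62,0],[-0.6,0,-0.62,0],[-0.6,0,-0.62,0],[-0.6,0,-0.62,0],[-0.4,0,-0.42,0],[-0.17,0,-0.2,0],[0,0,0,0],[0,0,0,0]]]'; python3 - <<'E'
from h import *
state(); s=snap('scene','s28.png'); cv2.imwrite('pics/v30.png',cv2.resize(s[90:230,220:400],None,fx=4,fy=4,interpolation=cv2.INTER_CUBIC))
E
```

```text
t: 41.9
ee_pos: [0.4581, 0.2221, 0.1141]
ee_rot: [0.5, -0.5, 0.5, -0.5]
wrist_force: [-0.2, -0.4, 0.4]
opening: 0.0118
t 41.9 pos [0.4581 0.2221 0.1141] open 0.0118 F [-0.2 -0.4  0.4]
x [ 0.001 -1.     0.   ] y [ 0.001 -0.    -1.   ] z [1.    0.001 0.001] q [ 0.43  0.37  1.94 -0.    0.83  0.43]
```

View pics/v30.png

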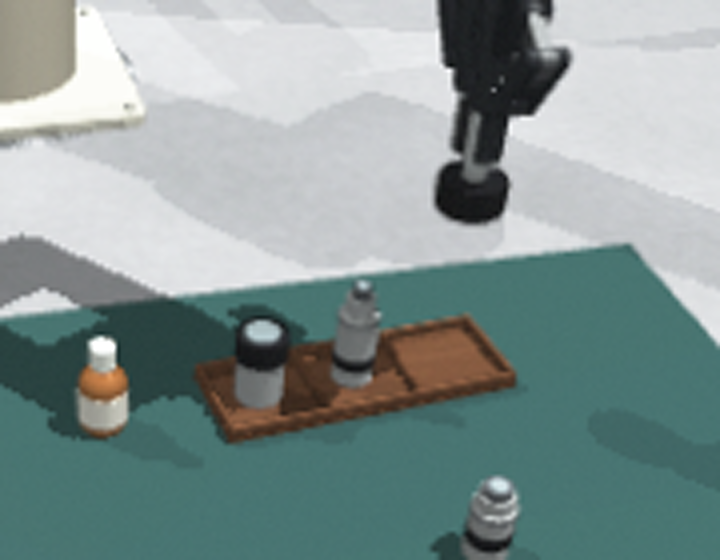

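The large knob is upright above the far compartment. I'll lower it to just above the rim and check the centring.

```bash
python3 -m handwheel '[[[0,0.2,0,0],[0,0.4,0,0],[0,0.5,0,0],[0,0.5,0,0],[0,0.3,0,0],[0,0.1,0,0],[0,0,0,0],[0,0,0,0]]]'; python3 - <<'E'
from h import *
state(); s=snap('scene','s29.png'); cv2.imwrite('pics/v31.png',cv2.resize(s[130:210,300:400],None,fx=7,fy=7,interpolation=cv2.INTER_CUBIC))
E
```

```text
t: 42.75
ee_pos: [0.4584, 0.222, 0.0143]
ee_rot: [-0.5, 0.5, -0.5, 0.5]
wrist_force: [0.3, 0.4, -1.0]
opening: 0.0121
t 42.75 pos [0.4584 0.222  0.0143] open 0.0121 F [ 0.3  0.4 -1. ]
x [-0.001 -1.    -0.   ] y [ 0.001  0.    -1.   ] z [ 1.    -0.001  0.001] q [ 0.43  0.54  1.98 -0.    0.62  0.43]
```

View pics/v31.png

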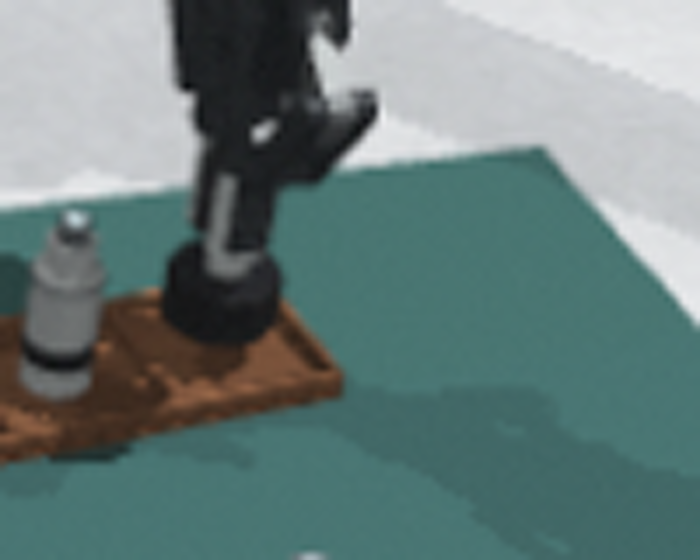

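```bash
python3 -m handwheel '[[[0,0.1,0,0],[0,0.1,0,0],[0,0.06,0,0],[0,0,0,0],[0,0,0,0]]]'; python3 -m handwheel '[[[0,0.03,0,0],[0,0,0,0]]]'; python3 -m handwheel '[[[0,0.02,0,0],[0,0,0,0]]]'; python3 - <<'E'
from h import *
state(); s=snap('scene','s30.png'); cv2.imwrite('pics/v32.png',cv2.resize(s[130:210,300:400],None,fx=7,fy=7,interpolation=cv2.INTER_CUBIC))
E
```

```text
t: 43.3
ee_pos: [0.4576, 0.2222, 0.0009]
ee_rot: [-0.5, 0.5, -0.5, 0.5]
wrist_force: [0.4, 0.1, -1.1]
opening: 0.0118
t: 43.5
ee_pos: [0.4577, 0.2222, -0.0005]
ee_rot: [-0.5, 0.5, -0.5, 0.5]
wrist_force: [0.1, 0.1, -0.7]
opening: 0.0119
t: 43.7
ee_pos: [0.4578, 0.2223, -0.0014]
ee_rot: [0.5, -0.5, 0.5, -0.5]
wrist_force: [0.6, 0.3, 0.5]
opening: 0.0117
t 43.7 pos [ 0.4578  0.2223 -0.0014] open 0.0117 F [0.6 0.3 0.5]
x [-0. -1. -0.] y [ 0.  0. -1.] z [ 1. -0.  0.] q [0.43 0.57 1.98 0.   0.59 0.43]
```

View pics/v32.png

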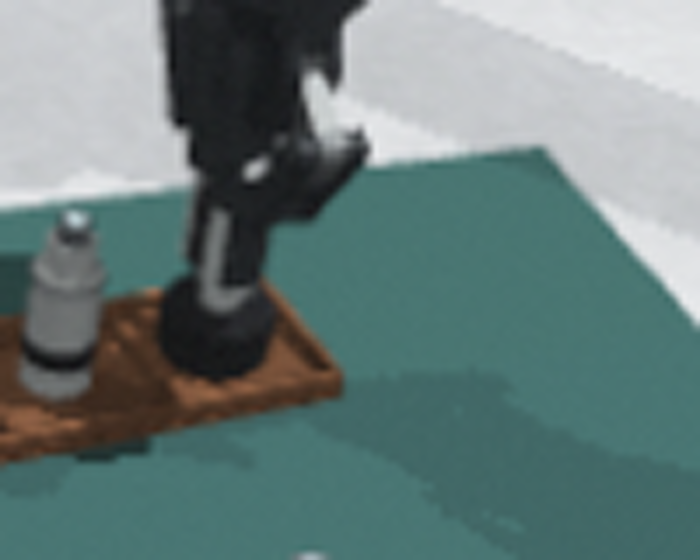

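The foot is at floor level, so I'll check contact, release and lift.

```bash
python3 -m handwheel '[[[0,0.02,0,0],[0,0,0,0]]]' && python3 -m handwheel '[[[0,-0.02,0,0],[0,0,0,0],[0,0,0,0],[0,0,0,0],[0,0,0,0],[0,-0.1,0,0],[0,-0.3,0,0],[0,-0.4,0,0],[0,-0.5,0,0],[0,-0.5,0,0],[0,-0.5,0,0],[0,-0.5,0,0],[0,0,0,0]]]' 0.5 && python3 -m handwheel '[[[0,-0.5,0,0],[-0.4,-0.5,0,0],[-0.6,0,0,0],[-0.6,0,0,0],[-0.6,0,0,0],[-0.6,0,0,0],[-0.6,0,0,0],[-0.3,0,0,0],[0,0,0,0],[0,0,0,0]]]'; python3 - <<'E'
from h import *
state(); s=snap('scene','s31.png'); t=snap('top','t31.png'); cv2.imwrite('pics/v33.png',cv2.resize(s[140:280,80:420],None,fx=2.3,fy=2.3,interpolation=cv2.INTER_CUBIC))
cv2.imwrite('pics/v34.png',cv2.resize(t[120:280,120:380],None,fx=3,fy=3,interpolation=cv2.INTER_CUBIC))
E
```

```text
t: 43.95
ee_pos: [0.4579, 0.2223, -0.0015]
ee_rot: [0.5, -0.5, 0.5, -0.5]
wrist_force: [-3.1, -0.4, 12.7]
opening: 0.0116
t: 45.25
ee_pos: [0.4599, 0.2232, 0.142]
ee_rot: [0.502, -0.498, 0.499, -0.501]
wrist_force: [-0.6, 0.2, 0.2]
opening: 0.0425
t: 46.25
ee_pos: [0.4573, 0.4063, 0.1878]
ee_rot: [-0.499, 0.501, -0.5, 0.5]
wrist_force: [-1.0, 0.3, -0.7]
opening: 0.0429
t 46.25 pos [0.4573 0.4063 0.1878] open 0.0429 F [-1.   0.3 -0.7]
x [ 0.    -1.     0.001] y [-0.001 -0.001 -1.   ] z [ 1.     0.    -0.001] q [ 0.71  0.41  1.66 -0.    1.07  0.71]
```

View pics/v33.png

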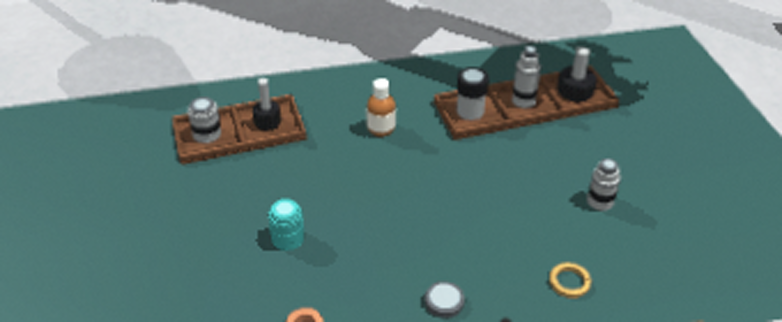

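View pics/v34.png

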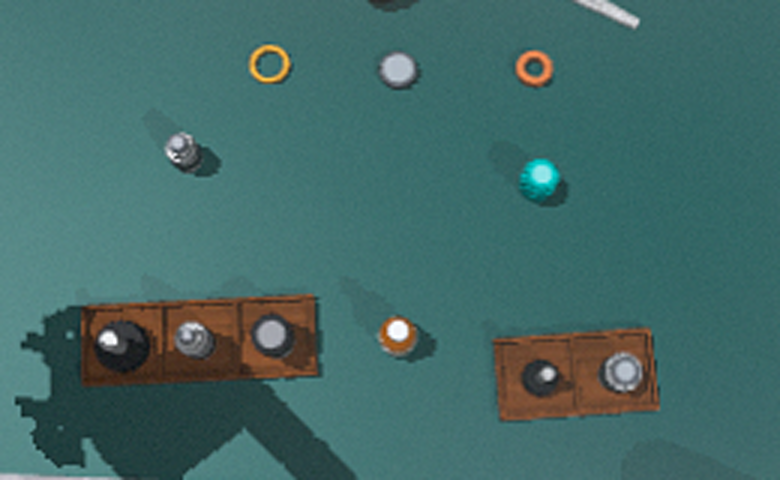

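All five parts stand in their compartments and the gripper is well clear. Before handing in, I'll check quickly that the middle objective is unmoved.

```bash
python3 - <<'E'
import cv2,numpy as np
a=cv2.imread('pics/scene0.png')[200:240,325:360].astype(int);b=cv2.imread('pics/s31.png')[200:240,325:360].astype(int)
print('mean diff',abs(a-b).mean())
m=cv2.matchTemplate(cv2.imread('pics/s31.png')[190:250,315:370],cv2.imread('pics/scene0.png')[205:235,333:353],cv2.TM_CCOEFF_NORMED); print(cv2.minMaxLoc(m),'expect loc (18,15)')
from station import sign_off,readout
print(readout.sense()['t'],sign_off())
E
```

```text
mean diff 1.6761904761904762
(-0.35417240858078003, 0.9993255138397217, (13, 30), (18, 15)) expect loc (18,15)
the job is handed in; nothing more can be done
46.35 None
```

Both kits are made up and handed in at 46.4 s of the 128 s allowed; `sign_off` gives no verdict.

**Placement**
- **Three-compartment tray:** the eyepiece, the longest objective and the large focus knob, listed from the robot's right to its left.
- **Two-compartment tray:** the shortest objective and the small focus knob, also from right to left.
- I set each part down until the wrist force showed contact with the floor, then released it.

**Last checks**
- The final scene and top pictures show all five parts upright and well inside their compartments, with the gripper clear.
- The middle-length objective matched its starting picture at the same pixel, with a correlation of 0.999.
- The peak force I read while setting down was 30 N, on the small knob.

**What disagreed**
- The real fingertips sat about 33 mm above the reported TCP height. A first test closing on the small knob gripped only air. I worked with that offset afterwards, and every floor contact came within about 1 mm of where it predicted.
- The opening reading was about 1.7 mm low.
- The two cameras disagreed by up to 4 mm on part positions. I used the averages.

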